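# Gauge the axle bushes and sort them

### The job

One of two trolley-axle bushes in nests on the warehouse desk is bored to size, the other is stepped inside. Take the plug gauge from its wooden stand and try it gently in each bush by feel: all the way in until it stops, then lightly on until the nest under the bush sinks about 5 mm, which marks the bush as tried. Then put the gauge fully home in its stand, and stand the bush that it passed, up to its flange, upright in the high-backed cardboard pick box and the other one upright in the shallow grey tray; never force the gauge, and leave the other things alone.

Things in the scene. Friction and masses are not known exactly. Their poses are not given: they have to be found in the camera images.
- nest_1 (a point): centre of a bush's place in a nest, 39 mm above the desk. Wooden board 74 x 74 x 8 mm (top 23 mm above the desk) with a 4 mm deep, 50 mm wide recess, on guide posts over a fixed 84 x 84 mm base. In it, up to 2 mm off this centre and sliding when pushed, stands one steel bush: outside diameter 46, height 40 (top 59 mm above the desk), 0.3 to 0.5 kg, its round bore 22.4 mm wide. The point stays if the board sinks
- nest_2 (a point): the same for the other nest and bush. The bushes look alike and either may be in either nest: in one the 22.4 mm bore goes straight through, in the other it narrows to 17 mm at a ledge 22 mm below the mouth. A nest board starts up, yields to a push of about 6 to 9 N on its bush, sinks up to 10 mm and stays where it is left; 3 mm or more marks the bush as tried, at 10 mm it is rigid
- gauge_grip (a point): centre of the square handle of the plug gauge (0.2 kg), which starts upright in the stand. z points from the pin up along the handle, x and y are square to the handle's flat sides. Aluminium handle 22 x 22 mm, 60 mm long (30 mm above and below this point); under it a round flange 34 mm wide and 5 mm thick; under that the steel pin, 21 mm in diameter and 34 mm long with a 2 mm chamfer at its tip
- gauge_tip (a point): centre of the lower end of the gauge's pin, 69 mm below gauge_grip. In a bush that passes, the pin goes in 34 mm until the flange lies on the bush; in the other it stops 22 mm deep. A stop at 0 to 3 mm only means that it sits on the rim, off-centre. More than 25 N between gauge and bush is forcing
- stand_mouth (a point): centre of the mouth of the hole on top of the fixed wooden gauge stand, 40 mm above the desk. Block 70 x 70 x 40 mm, hole 26 mm wide and 36 mm deep; the gauge is home when its flange lies on the block, the tip 34 mm below this point
- pick_box: cardboard pick box, fixed, 170 x 170 mm outside, walls and floor 5 mm; the wall on its -x side is the high back (78 mm), the sides are 55 mm and the front on its +x side 40 mm high. Origin under its centre on the desk; inner floor 5 mm higher. It may be on the left or the right
- scrap_tray: shallow grey tray, fixed, 170 x 170 mm outside, walls all 22 mm high, walls and floor 5 mm. Origin under its centre on the desk; inner floor 5 mm higher. It stands on the side the pick box does not
- tape_roll: loose cardboard core ring lying flat, 90 mm wide, 48 mm high, origin at its underside; leave alone
- carton: loose closed carton 90 x 120 x 60 mm, origin at its underside; leave alone
- stapler: loose black stapler 140 mm long (along its y), 43 mm high, origin at its underside; leave alone
There are look-alikes about, which are no part of the job. Leave any purple or red look-alike of the part that bears nest_2 alone. What is shaped like the part that bears nest_1 but red or turquoise is not meant.

How it is judged:
By the outcome, as a careful person would: the job done as asked, in the order asked, and still so for the second after the job is handed in, with the robot touching nothing.
It also fails if it takes over 72 s, if anything falls off the work surface, if the arm or the gripper's body presses on something with over 40 N, if the wrist force passes 120 N, or if a joint passes its speed limit or range.

### The arm

A 7-joint arm with a two-finger parallel gripper is mounted at the origin on the work surface. World frame = base frame: x ahead of the robot, y to its left, z up, the work surface at z = 0. Lengths are in mm, angles in rad, forces in N, time in s.
With the tool pointing down it reaches from about 400 to 875 mm from the base axis. Payload 4.4 kg.
Tool frame: the origin (TCP) lies at the very end of the fingers, on their centre line; the grasp point (between the pads) lies 19 mm behind it; z points along the fingers, x is the direction in which the jaws open and shut, and the axes are right-handed (so a half turn about z gives the same grasp; the last joint's range is limited). The gripper opens to 85 mm and grips with 20 to 120 N. Pads are 22 mm wide; open, the fingers measure 114 mm over their backs; the gripper's body (76 mm by 85 mm) begins 54 mm behind the grasp point. The pads swing forward as they close: fully open they stand 13 mm farther back than shut.
Start: joints at [1.185, 0.628, 0.038, 1.517, -0.027, 0.996, -0.02], TCP at [204.373, -617.049, 231.313] pointing down, gripper open.
Joint ranges: [-3.06, 3.06], [-0.37, 2.12], [-1.25, 1.32], [0.18, 2.47], [-1.1, 4.24], [0.23, 1.98], [-2.94, 2.94]. Speed limits (rad/s): [2.57, 2.57, 3.14, 3.14, 3.14, 3.14, 3.14].

### API

Orientations are given as [roll, pitch, yaw] about the fixed x, y, z axes, in that order (R = Rz(yaw) Ry(pitch) Rx(roll)).
In Python, from cell import * gives the robot as it stands. The module is installed in compiled form; this text tells all that it offers.
- The arm moves only by the tool play_rows, never from a script. Its argument "targets" is a list of rows, each an object with "slide": the shift along the tool's x, y, z in mm, a list of three; "turn": the turn, a rotation vector about the tool's x, y, z in degrees, a list of three; "hand": the finger opening in mm, from 0 to 85.4. A call has 1 to 5 rows; each row shifts and turns the commanded pose from where the row before left it, along the tool's axes as they then stand; what a row does not reach is not made up. A row lasts 1/8 s, in which the tool goes at most 62.5 mm and 10.7 degrees, less where a joint would pass 70% of its speed; a pose out of reach is approached as far as the arm can. A call is refused whole if a number of a shift passes 62.5 or a number of a turn 10.7, either way. A call with a gripper value outside its range is refused whole. The fingers move at their own pace and stop on an object; the grip force is fixed at half the most. Time passes only in rows, so rows that do not move let the fingers close. It gives the time, the measured TCP pose, the force and the opening at its end, in the units of the state.
- read_state(): the state, without advancing time (a new reading comes with each control period).
- get_image(name): name is "scene" or "top"; returns (picture, depth): 480x640x3 uint8, blue, green, red; 480x640 float32, mm along the optical axis (not along the pixel's ray), 0 where there is no reading.
- calibration(name): a dict with "K" (3x3 intrinsics, pixels), "D" ([k1, k2, p1, p2, k3] as OpenCV has them; the pictures are not rectified), "R" (3x3) and "t" (3): a world point X has camera coordinates R X + t. Camera axes: x right, y down, z forward; pixel columns grow to the right and rows downward; lengths in mm; the calibration is good to about 2 mm. A picture is of the moment at which its call begins. calibration takes no time and is no camera call.
- finish_job(): hands the job in, once; it reports no verdict.
The state is a dict: "clock": time; "qpos": joint angles; "qd": joint speeds; "tau": joint torques, N m; "eef_pos": TCP position; "tool_rot": TCP orientation; "force": force on the tool from outside, world axes, zero at the start; "torque": the same for the moment, N m; "width": finger opening in mm.
Only numpy, scipy, OpenCV 4.12 (cv2) and the standard library are available. Lean on these libraries where they do the work, as an engineer would, in place of code of your own. Each camera call takes 0.05 s, during which the arm holds its last target.

## Working session

There is one attempt and no reset: what is moved stays moved. The work goes in short steps, Python scripts to look and compute and a tool call to move; the robot and the scene stay as the last step left them, time stands still between calls to the robot, and variables do not carry over. Pictures are saved under pics/ and viewed, and the job is handed in when it is done.

Besides the shell and the picture viewer there is one more tool, called after "Call:" as name(argument=value, ...), one argument or row to a line, values as JSON. play_rows: Moves the arm, as the interface text tells. Its arguments: {"type":"object","properties":{"targets":{"type":"array"}},"required":["targets"]}

```bash
mkdir -p pics; python3 - <<'E'
from cell import *
import cv2
for n in("scene","top"):
    p,d=get_image(n); cv2.imwrite(f"pics/{n}0.png",p)
    import numpy as np; np.save(f"pics/{n}0.npy",d)
    c=calibration(n); print(n,c)
print(read_state())
E
```

```text
scene {'K': array([[480.74977791,   0.        , 321.97209945],
       [  0.        , 480.74977791, 244.64629943],
       [  0.        ,   0.        ,   1.        ]]), 'D': array([-0.10122279,  0.        ,  0.        ,  0.        ,  0.        ]), 'R': array([[ 0.82972657,  0.55781265,  0.01997173],
       [ 0.4002354 , -0.56963383, -0.71786414],
       [-0.38905713,  0.60362434, -0.69589669]]), 't': array([-452.98155078, -142.4764679 , 1196.25189408])}
top {'K': array([[451.98625461,   0.        , 315.98719671],
       [  0.        , 451.98625461, 236.39718665],
       [  0.        ,   0.        ,   1.        ]]), 'D': array([-0.08741323,  0.        ,  0.        ,  0.        ,  0.        ]), 'R': array([[-0.1014504 , -0.99481419, -0.00724872],
       [-0.97347569,  0.10077099, -0.20540274],
       [ 0.20506802, -0.01378174, -0.97865069]]), 't': array([ 74.36782189, 517.33773665, 938.49735078])}
{'clock': 0.1, 'qpos': array([ 1.18520352,  0.62925701,  0.03843334,  1.51828161, -0.02697374,
        0.99631845, -0.01997649]), 'qd': array([ 0.00144738, -0.00346657,  0.00142054, -0.00222688, -0.00051971,
       -0.00084289,  0.00033557]), 'tau': array([ 3.33450553e-03, -5.64530861e+01,  1.23055022e+00, -1.93972689e+01,
        1.12919306e-02,  5.45772346e-03, -5.28515983e-06]), 'eef_pos': array([ 204.18727876, -616.49058383,  230.47431823]), 'tool_rot': array([ 3.14155904e+00,  1.74640606e-03, -1.25095683e+00]), 'force': array([0.52529292, 0.22000856, 0.76153725]), 'torque': array([ 0.01536055, -0.0437107 ,  0.00204581]), 'width': 85.75102177499679}
```

View pics/scene0.png

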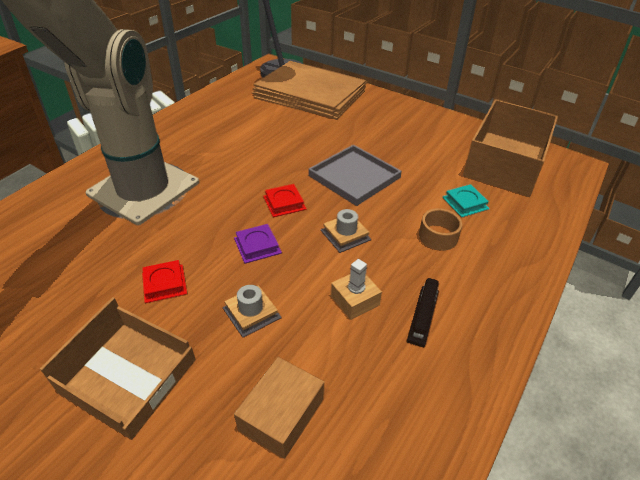

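View pics/top0.png

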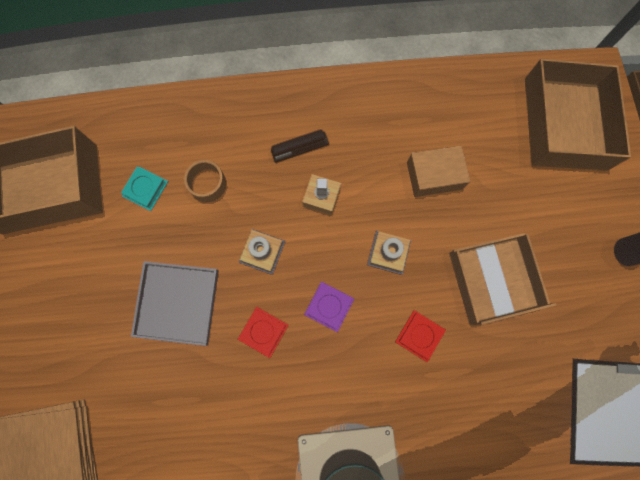

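The top view shows bushes at about (260,247) and (392,249), each on a wooden nest. The stand with the gauge is at (322,192), the pick box at (500,280), and the grey tray at (175,303). The red nests (263,332) and (421,336), the purple nest (330,306) and the turquoise nest (144,188) are empty look-alikes. I'll enlarge the view and measure.

```bash
cat > h.py <<'E'
import numpy as np, cv2
from cell import *
def ray(n,uv):
    c=calibration(n); uv=np.array(uv,float).reshape(-1,1,2)
    x=cv2.undistortPoints(uv,c["K"],c["D"]).reshape(-1,2)
    d=np.c_[x,np.ones(len(x))]@c["R"]; o=-c["R"].T@c["t"]
    return o,d
def onz(n,uv,z):
    o,d=ray(n,uv); s=(z-o[2])/d[:,2]; return o+d*s[:,None]
def proj(n,X):
    c=calibration(n); return cv2.projectPoints(np.array(X,float).reshape(-1,3),cv2.Rodrigues(c["R"])[0],c["t"],c["K"],c["D"])[0].reshape(-1,2)
def tri(a,b):
    (o1,d1),(o2,d2)=a,b
    A=np.zeros((3,3));v=np.zeros(3)
    for o,d in((o1,d1[0]),(o2,d2[0])):
        d=d/np.linalg.norm(d);P=np.eye(3)-np.outer(d,d);A+=P;v+=P@o
    return np.linalg.solve(A,v)
def crop(img,x,y,w,h,k,name):
    cv2.imwrite("pics/"+name,cv2.resize(img[y:y+h,x:x+w],None,fx=k,fy=k,interpolation=cv2.INTER_CUBIC))
E
python3 - <<'E'
from h import *
p=cv2.imread("pics/top0.png"); s=cv2.imread("pics/scene0.png")
crop(p,230,165,200,120,4,"c1.png"); crop(s,215,200,180,140,4,"c2.png")
E
```

```text
(no output)
```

View pics/c1.png

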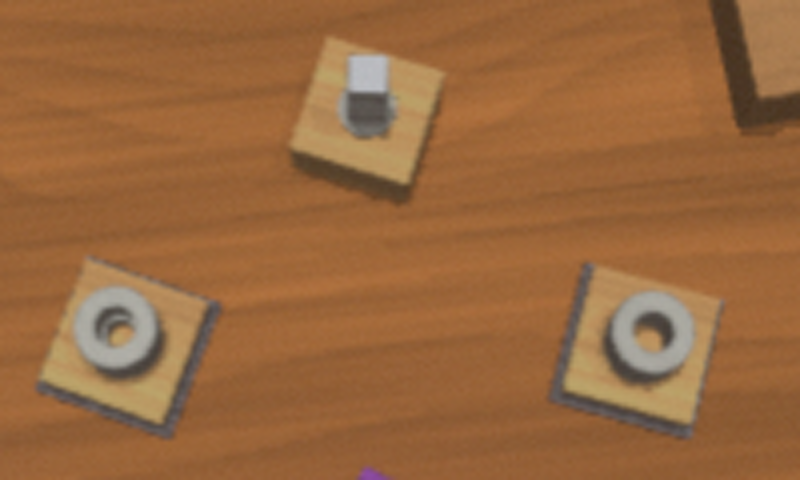

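View pics/c2.png

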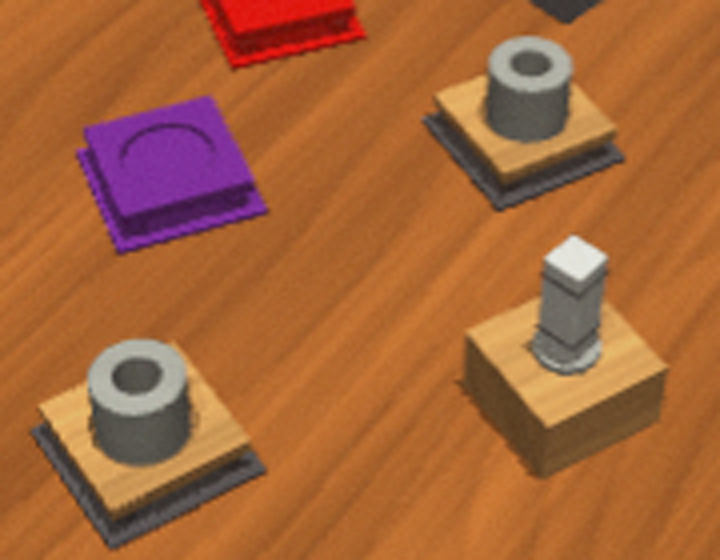

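Candidates: the bushes sit on the wooden nests at crop (118,330) and (650,335), and the gauge is in the wooden stand at crop (368,110). The purple and red nests are empty look-alikes, so I'll leave them alone. Next I'll measure all the positions.

```bash
python3 - <<'E'
from h import *
im={n:cv2.imread(f"pics/{n}0.png") for n in("top","scene")}
# bush rim ellipse by brightness & low saturation
seed={"top":[(260,246),(392,249)],"scene":[(347,217),(249,296)]}
C={}
for n in im:
    hsv=cv2.cvtColor(im[n],cv2.COLOR_BGR2HSV)
    for i,(x,y) in enumerate(seed[n]):
        r=18
        w=im[n][y-r:y+r,x-r:x+r]; big=cv2.resize(w,None,fx=8,fy=8,interpolation=cv2.INTER_CUBIC)
        h=cv2.cvtColor(big,cv2.COLOR_BGR2HSV)
        m=((h[...,1]<60)&(h[...,2]>125)).astype(np.uint8)*255
        cs,_=cv2.findContours(m,cv2.RETR_EXTERNAL,cv2.CHAIN_APPROX_NONE)
        c=max(cs,key=cv2.contourArea); e=cv2.fitEllipse(cv2.convexHull(c))
        ctr=(np.array(e[0])+.5)/8-.5+[x-r,y-r]
        cv2.ellipse(big,e,(0,0,255),1); cv2.imwrite(f"pics/e_{n}{i}.png",big)
        P=onz(n,ctr,59)[0]; print(n,i,ctr.round(2),np.array(e[1])/8,P.round(1)); C[n,i]=ctr
for i in(0,1): print(tri(ray("top",C["top",i]),ray("scene",C["scene",i])).round(1))
# gauge top
for n,(x,y) in {"top":(322,184),"scene":(358,264)}.items():
    r=16
    w=im[n][y-r:y+r,x-r:x+r]; big=cv2.resize(w,None,fx=8,fy=8,interpolation=cv2.INTER_CUBIC)
    h=cv2.cvtColor(big,cv2.COLOR_BGR2HSV)
    m=((h[...,1]<50)&(h[...,2]>185)).astype(np.uint8)*255
    cs,_=cv2.findContours(m,cv2.RETR_EXTERNAL,cv2.CHAIN_APPROX_NONE)
    c=max(cs,key=cv2.contourArea); M=cv2.moments(c); q=cv2.approxPolyDP(c,0.08*cv2.arcLength(c,True),True).reshape(-1,2)
    f=lambda a:(np.array(a)+.5)/8-.5+[x-r,y-r]
    ctr=f([M["m10"]/M["m00"],M["m01"]/M["m00"]]); C[n]=ctr
    print(n,ctr,onz(n,ctr,105)[0].round(1)); Q=onz(n,f(q),105)[:,:2]; print(Q.round(1)); dd=np.roll(Q,-1,0)-Q; print("yaw",np.degrees(np.arctan2(dd[:,1],dd[:,0])).round(1),np.linalg.norm(dd,axis=1).round(1))
print(tri(ray("top",C["top"]),ray("scene",C["scene"])).round(1))
# wood stand/nest tops
def quad(n,x,y,r,f,name,z,lo=0):
    k=8 if r<30 else 4
    w=im[n][y-r:y+r,x-r:x+r]; big=cv2.resize(w,None,fx=k,fy=k,interpolation=cv2.INTER_CUBIC)
    m=f(cv2.cvtColor(big,cv2.COLOR_BGR2HSV)).astype(np.uint8)*255
    m=cv2.morphologyEx(m,cv2.MORPH_OPEN,np.ones((9,9)))
    cs,_=cv2.findContours(m,cv2.RETR_EXTERNAL,cv2.CHAIN_APPROX_NONE)
    c=max(cs,key=cv2.contourArea); h=cv2.convexHull(c)
    g=lambda a:(np.array(a)+.5)/k-.5+[x-r,y-r]
    W=onz(n,g(h.reshape(-1,2)),z)[:,:2].astype(np.float32)
    R=cv2.minAreaRect(W); print(name,n,np.array(R[0]).round(1),np.array(R[1]).round(1),round(R[2],1))
    cv2.drawContours(big,[h],-1,(0,0,255),1); cv2.imwrite(f"pics/q_{name}_{n}.png",big)
wood=lambda h:(h[...,0]>10)&(h[...,0]<26)&(h[...,2]>150)&(h[...,1]<165)
quad("top",322,193,26,wood,"stand",40); quad("scene",356,294,28,wood,"stand",40)
quad("top",262,251,26,wood,"n0",23); quad("scene",346,232,26,wood,"n0",23)
quad("top",390,252,26,wood,"n1",23); quad("scene",251,307,29,wood,"n1",23)
grey=lambda h:(h[...,1]<60)&(h[...,2]<150)
quad("top",175,303,55,grey,"tray",22); quad("scene",355,174,58,grey,"tray",22)
E
cd pics; python3 -c "
import cv2,numpy as np
L=[cv2.resize(cv2.imread(f),(260,260)) for f in ['e_top0.png','e_top1.png','q_stand_top.png','q_n0_top.png','q_n1_top.png','q_tray_top.png']]
cv2.imwrite('m.png',np.vstack([np.hstack(L[:3]),np.hstack(L[3:])]))"
```

```text
top 0 [258.29 246.36] [20.09653664 21.04883194] [512.  148.5  59. ]
top 1 [392.86 247.53] [20.01579094 20.99522591] [ 479.3 -142.7   59. ]
scene 0 [347.12 215.8 ] [13.71965122 20.59865761] [512.5 145.6  59. ]
scene 1 [248.75 293.96] [18.82979965 24.66566849] [ 480.5 -145.9   59. ]
[511.8 148.3  57.1]
[ 479.3 -143.7   56.2]
top [321.53634689 182.93462017] [626.4  -1.8 105. ]
[[635.6   5. ]
 [618.8   6.2]
 [616.7  -8.1]
 [633.7 -10.7]]
yaw [175.9 -98.2  -8.8  83. ] [16.8 14.4 17.1 15.8]
scene [358.57841583 264.03164817] [626.8  -4.2 105. ]
[[617.8   6.2]
 [615.8 -12.7]
 [635.5 -14.1]
 [637.5   4. ]]
yaw [-96.1  -4.2  83.7 173.7] [19.  19.7 18.2 19.8]
[626.4  -2.3 103.3]
stand top [633.1  -1.1] [86.2 90.7] 57.9
stand scene [625.9  -3.1] [71.8 71.1] 66.7
n0 top [510.3 161.7] [ 97.5 105. ] 65.2
n0 scene [510.2 146.9] [75.2 75.7] 64.4
n1 top [ 486.1 -151. ] [85.5 93.4] 68.6
n1 scene [ 477.8 -143.8] [75.1 77.4] 68.5
tray top [411.9 350.3] [173.9 169.6] 78.3
tray scene [417.  339.3] [188.5 184.9] 78.3
```

View pics/m.png

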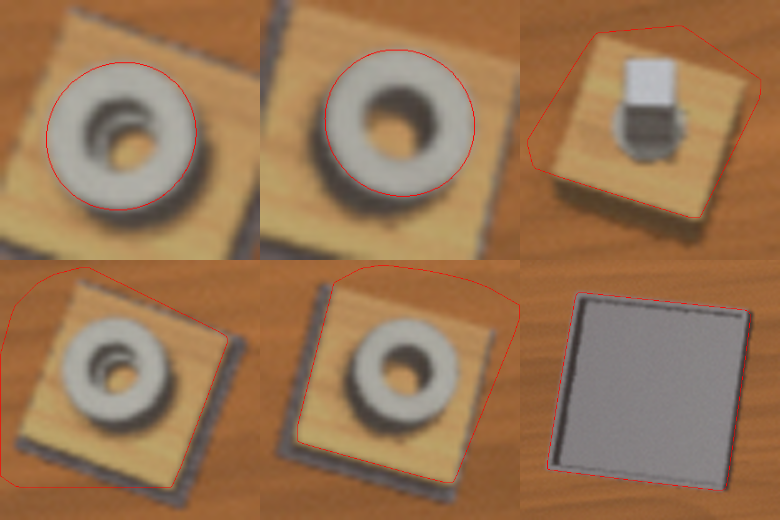

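The ring fits and the scene-view wood fits are good. They put the stand at (626,-3), bush A at (512,147.5), bush B at (480,-144.5) and the tray at (412,350). The pick box still has to be measured.

```bash
python3 - <<'E'
from h import *
p=cv2.imread("pics/top0.png"); s=cv2.imread("pics/scene0.png")
a=cv2.resize(p[225:335,445:560],None,fx=3.4,fy=3.4,interpolation=cv2.INTER_CUBIC)
b=cv2.resize(s[290:440,35:205],None,fx=2.4,fy=2.4,interpolation=cv2.INTER_CUBIC)
h=max(a.shape[0],b.shape[0]); o=np.zeros((h,a.shape[1]+b.shape[1],3),np.uint8); o[:a.shape[0],:a.shape[1]]=a;o[:b.shape[0],a.shape[1]:]=b
cv2.imwrite("pics/box.png",o);print(a.shape,b.shape)
E
```

```text
(374, 391, 3) (360, 408, 3)
```

View pics/box.png

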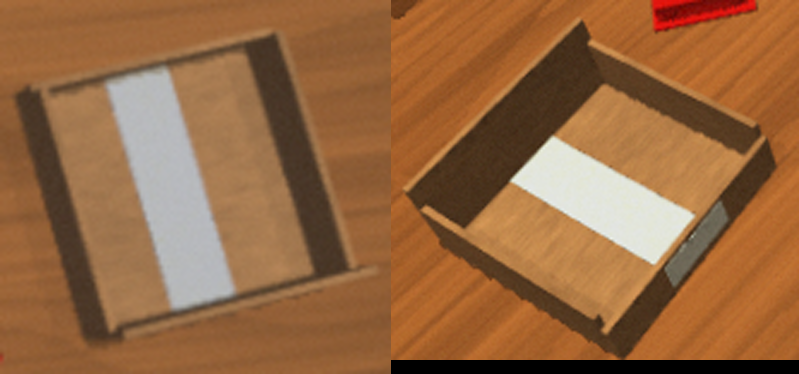

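```bash
python3 - <<'E'
from h import *
T=lambda u,v:(u/3.4+445-.35,v/3.4+225-.35)
S=lambda u,v:((u-391)/2.4+35-.3,v/2.4+290-.3)
def sh(n,l,pts,z): print(n,l,onz(n,pts,z)[:,:2].round(1).tolist())
sh("top","back78",[T(118,333),T(377,268)],78)
sh("scene","back78",[S(405,190),S(583,20)],78)
sh("top","front40",[T(37,90),T(277,34)],40)
sh("scene","front40 outer",[S(605,333),S(765,138)],40)
sh("top","label5",[T(106,82),T(167,67),T(235,295),T(174,310)],5)
sh("scene","label5",[S(511,181),S(556,137),S(694,214),S(656,264)],5)
sh("top","floorR",[T(245,50),T(313,273)],5)
print("tray", onz("top",[(145,263),(217,269),(208,345),(133,337)],22).round(0)[:,:2].tolist())
for nm,q in (("tape",(204,181)),("carton",(438,170)),("stap",(300,146))): print(nm,onz("top",[q],48)[0].round())
E
```

```text
top back78 [[299.6, -298.6], [319.7, -470.5]]
scene back78 [[319.8, -471.9], [301.9, -303.8]]
top front40 [[459.9, -284.7], [480.2, -453.1]]
scene front40 outer [[484.8, -451.5], [463.7, -284.3]]
top label5 [[465.3, -344.4], [471.2, -388.6], [313.6, -407.7], [308.6, -364.5]]
scene label5 [[314.9, -409.6], [311.2, -364.3], [446.2, -347.7], [453.7, -391.0]]
top floorR [[477.2, -445.6], [321.8, -464.1]]
tray [[507.0, 414.0], [477.0, 250.0], [312.0, 280.0], [344.0, 447.0]]
tape [679. 263.  48.]
carton [ 650. -273.   48.]
stap [740.  36.  48.]
```

Call:
play_rows(
  targets=[
    {"slide":[0,0,0],"turn":[0,0,10],"hand":85},
    {"slide":[0,0,0],"turn":[0,0,10],"hand":85},
    {"slide":[0,0,0],"turn":[0,0,3.8],"hand":85},
  ],
)

```text
clock: 0.48
eef_pos: [204.3, -616.7, 230.8]
tool_rot: [3.141, 0.001, -1.669]
force: [0.4, 0.5, -0.4]
width: 85.3
```

Pick box centre is about (391,-378), with its high back towards the robot as described. The tray is at about (411,349). Moving to above the gauge.

```bash
cat >> h.py <<'E'
from scipy.spatial.transform import Rotation as Ro
def go(x,y,z,rot=None):
    s=read_state(); R=Ro.from_euler("xyz",s["tool_rot"] if rot is None else rot)
    d=np.array([x,y,z])-s["eef_pos"]; v=R.inv().apply(d)
    print("pos",s["eef_pos"].round(1),"rot",np.degrees(s["tool_rot"]).round(2),"slide",v.round(1),"rows",np.abs(v).max()/62.5,"clk",s["clock"],"F",s["force"].round(1))
E
python3 -c "
from h import *
go(626.4,-2.8,200)"
```

```text
pos [ 204.3 -616.7  230.8] rot [ 1.7997e+02  5.0000e-02 -9.5650e+01] slide [-652.4 -359.6   31.1] rows 10.438542884478903 clk 0.475 F [ 0.4  0.5 -0.4]
```

Call:
play_rows(
  targets=[
    {"slide":[-54,-30,0],"turn":[0,0,0],"hand":85},
    {"slide":[-54,-30,0],"turn":[0,0,0],"hand":85},
    {"slide":[-54,-30,0],"turn":[0,0,0],"hand":85},
    {"slide":[-54,-30,0],"turn":[0,0,0],"hand":85},
    {"slide":[-54,-30,0],"turn":[0,0,0],"hand":85},
  ],
)

```text
clock: 1.1
eef_pos: [380.3, -360.7, 231.2]
tool_rot: [3.142, 0.0, -1.666]
force: [1.6, -0.0, -1.0]
width: 85.2
```

Call:
play_rows(
  targets=[
    {"slide":[-54,-30,0],"turn":[0,0,0],"hand":85},
    {"slide":[-54,-30,0],"turn":[0,0,0],"hand":85},
    {"slide":[-54,-30,0],"turn":[0,0,0],"hand":70},
    {"slide":[-54,-30,0],"turn":[0,0,0],"hand":60},
    {"slide":[-54,-30,0],"turn":[0,0,0],"hand":50},
  ],
)

```text
clock: 1.72
eef_pos: [555.3, -106.4, 231.1]
tool_rot: [3.141, -0.0, -1.666]
force: [0.4, -0.6, 0.6]
width: 50.0
```

Call:
play_rows(
  targets=[
    {"slide":[-54,-30,0],"turn":[0,0,0],"hand":50},
    {"slide":[-54,-30,0],"turn":[0,0,0],"hand":50},
    {"slide":[0,0,0],"turn":[0,0,0],"hand":50},
    {"slide":[0,0,0],"turn":[0,0,0],"hand":50},
  ],
)

```text
clock: 2.22
eef_pos: [623.9, -6.8, 230.7]
tool_rot: [3.14, -0.001, -1.666]
force: [0.6, -0.8, 0.9]
width: 49.9
```

```bash
python3 -c "
from h import *
go(626.4,-2.8,130)"
```

```text
pos [623.9  -6.8 230.7] rot [ 1.7991e+02 -6.0000e-02 -9.5460e+01] slide [ -4.3  -2.2 100.6] rows 1.6103506383645176 clk 2.225 F [ 0.6 -0.8  0.9]
```

Call:
play_rows(
  targets=[
    {"slide":[-4.3,-2.2,50],"turn":[0,0,0],"hand":50},
    {"slide":[0,0,50],"turn":[0,0,0],"hand":50},
    {"slide":[0,0,35],"turn":[0,0,0],"hand":50},
    {"slide":[0,0,35],"turn":[0,0,0],"hand":50},
    {"slide":[0,0,0],"turn":[0,0,0],"hand":50},
  ],
)

```text
clock: 2.85
eef_pos: [624.2, -4.5, 59.1]
tool_rot: [3.135, -0.002, -1.669]
force: [0.8, 0.7, 0.3]
width: 50.1
```

```bash
python3 -c "
from h import *
go(626.4,-2.8,60)
for n in('scene','top'):
    p,_=get_image(n);u=proj(n,[626,-3,80])[0].astype(int);crop(p,u[0]-60,u[1]-60,120,120,3,n+'1.png')
a=cv2.imread('pics/scene1.png');b=cv2.imread('pics/top1.png');cv2.imwrite('pics/g1.png',np.hstack([a,b]))"
```

```text
pos [624.2  -4.5  59.1] rot [ 1.7964e+02 -1.0000e-01 -9.5630e+01] slide [-1.9 -2.  -1. ] rows 0.032702343825130244 clk 2.85 F [0.8 0.7 0.3]
```

View pics/g1.png

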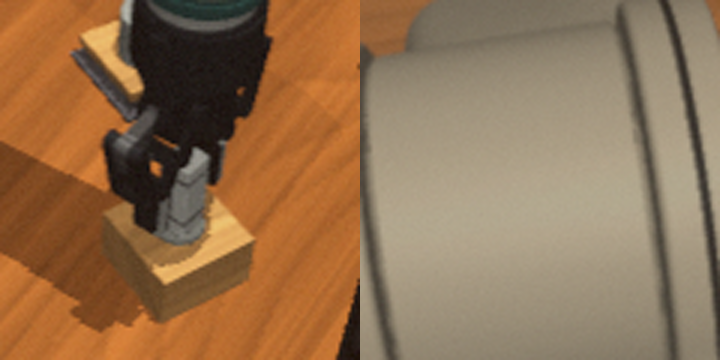

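The handle is between the open fingers and the stand is clear below. Centring and closing.

Call:
play_rows(
  targets=[
    {"slide":[-1.9,-2,-1],"turn":[0,0,0],"hand":40},
    {"slide":[0,0,0],"turn":[0,0,0],"hand":20},
    {"slide":[0,0,0],"turn":[0,0,0],"hand":10},
    {"slide":[0,0,0],"turn":[0,0,0],"hand":10},
    {"slide":[0,0,0],"turn":[0,0,0],"hand":10},
  ],
)

```text
clock: 3.58
eef_pos: [630.8, -1.3, 64.1]
tool_rot: [-3.138, -0.0, -1.667]
force: [0.8, -2.1, 6.4]
width: 21.4
```

```bash
python3 -c "
from h import *
go(626.4,-2.8,120)"
```

```text
pos [630.8  -1.3  64.1] rot [-1.7981e+02 -2.0000e-02 -9.5500e+01] slide [  1.9   4.  -55.9] rows 0.8944750973564028 clk 3.575 F [ 0.8 -2.1  6.4]
```

The arm lags and settles slowly: the commanded x was about 631, so the grip is about 4 mm off along the pads. I'll reopen and re-centre.

Call:
play_rows(
  targets=[
    {"slide":[0,0,0],"turn":[0,0,0],"hand":40},
    {"slide":[1.4,4.4,0],"turn":[0,0,0],"hand":40},
    {"slide":[0,0,0],"turn":[0,0,0],"hand":40},
    {"slide":[0,0,0],"turn":[0,0,0],"hand":40},
    {"slide":[0,0,0],"turn":[0,0,0],"hand":40},
  ],
)

```text
clock: 4.2
eef_pos: [624.9, -1.5, 62.3]
tool_rot: [-3.142, 0.0, -1.666]
force: [0.5, -0.1, 0.2]
width: 39.7
```

```bash
python3 -c "
from h import *
go(626.4,-2.8,62)"
```

```text
pos [624.9  -1.5  62.3] rot [-180.      0.    -95.47] slide [ 1.1 -1.6  0.3] rows 0.02605664292568355 clk 4.2 F [ 0.5 -0.1  0.2]
```

Call:
play_rows(
  targets=[
    {"slide":[1.1,-1.5,0],"turn":[0,0,0],"hand":40},
    {"slide":[0,0,0],"turn":[0,0,0],"hand":20},
    {"slide":[0,0,0],"turn":[0,0,0],"hand":10},
    {"slide":[0,0,0],"turn":[0,0,0],"hand":10},
    {"slide":[0,0,0],"turn":[0,0,0],"hand":10},
  ],
)

```text
clock: 4.82
eef_pos: [626.5, -2.9, 62.5]
tool_rot: [-3.141, -0.0, -1.666]
force: [0.3, 0.0, 1.0]
width: 21.6
```

```bash
python3 -c "
from h import *
go(626.4,-2.8,120)"
```

```text
pos [626.5  -2.9  62.5] rot [-179.97   -0.    -95.48] slide [ -0.1   0.1 -57.5] rows 0.9202309677242915 clk 4.825 F [0.3 0.  1. ]
```

Call:
play_rows(
  targets=[
    {"slide":[0,0,-20],"turn":[0,0,0],"hand":10},
    {"slide":[0,0,-35],"turn":[0,0,0],"hand":10},
    {"slide":[0,0,-35],"turn":[0,0,0],"hand":10},
    {"slide":[0,0,0],"turn":[0,0,0],"hand":10},
    {"slide":[0,0,0],"turn":[0,0,0],"hand":10},
  ],
)

```text
clock: 5.45
eef_pos: [625.4, -2.6, 152.2]
tool_rot: [3.14, 0.0, -1.666]
force: [0.6, -0.1, -2.4]
width: 21.4
```

```bash
python3 -c "
from h import *
go(479.8,-144.5,130)
for n in('scene',):
    p,_=get_image(n);cv2.imwrite('pics/s2full.png',p);u=proj(n,[626,-3,130])[0].astype(int);crop(p,u[0]-60,u[1]-60,120,140,4,n+'2.png')
"
```

```text
pos [625.4  -2.6 152.2] rot [ 1.7993e+02  1.0000e-02 -9.5470e+01] slide [155.1 131.4  22.3] rows 2.4819477460643635 clk 5.45 F [ 0.6 -0.1 -2.4]
```

View pics/scene2.png

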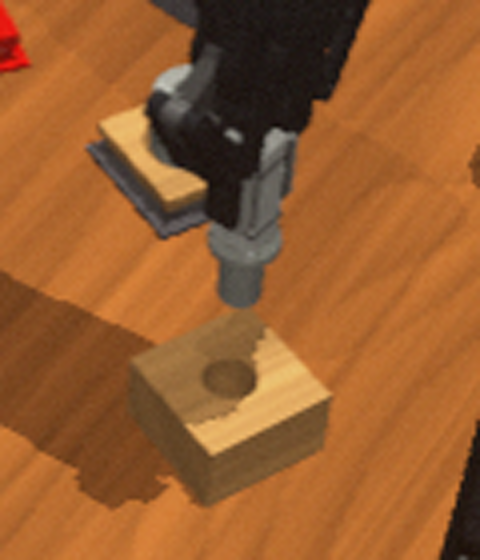

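The gauge is held, and the empty hole shows at crop (229,378). Now to estimate where the pin axis lies relative to the TCP, and where the hole centre is.

```bash
python3 -c "
from h import *
n='scene';u0=proj(n,[626,-3,130])[0].astype(int)-60
f=lambda a,b:(u0+np.array([a,b])/4.-.375)
print('hole',onz(n,f(229,378),40).round(1))
# pin silhouette edges: mid of left/right edges at several rows -> compare with projected axis under tcp
for v in (280,): pass
for z in (134.7,129.7,110,95.7):
    print(z,((proj(n,[625.4,-2.6,z])[0]-u0+.375)*4).round(1))
p=cv2.imread('pics/scene2.png')
g=cv2.cvtColor(p,cv2.COLOR_BGR2HSV)
for v in range(225,310,8):
    r=np.where((g[v,180:300,1]<90))[0]; print(v,r.min()+180,r.max()+180)
"
```

```text
hole [[626.1  -3.9  40. ]]
134.7 [243.9 236.4]
129.7 [243.1 244.2]
110 [239.8 274.7]
95.7 [237.6 296.3]
225 180 276
233 209 279
241 210 280
249 212 278
257 218 273
265 222 262
273 221 261
281 220 259
289 220 259
297 222 257
305 232 249
```

The pin axis lies under the TCP to within about 0.5 mm. Moving over bush B at (480,-144.3).

Call:
play_rows(
  targets=[
    {"slide":[38.7,32.8,0],"turn":[0,0,0],"hand":10},
    {"slide":[38.7,32.8,0],"turn":[0,0,0],"hand":10},
    {"slide":[38.7,32.8,10],"turn":[0,0,0],"hand":10},
    {"slide":[38.7,32.8,12],"turn":[0,0,0],"hand":10},
    {"slide":[0,0,0],"turn":[0,0,0],"hand":10},
  ],
)

```text
clock: 6.12
eef_pos: [475.3, -147.6, 128.6]
tool_rot: [3.134, -0.001, -1.674]
force: [0.2, 0.6, -1.9]
width: 21.4
```

Call:
play_rows(
  targets=[
    {"slide":[0,0,0],"turn":[0,0,0],"hand":10},
    {"slide":[0,0,0],"turn":[0,0,0],"hand":10},
    {"slide":[0,0,0],"turn":[0,0,0],"hand":10},
  ],
)

```text
clock: 6.5
eef_pos: [481.6, -143.4, 130.3]
tool_rot: [-3.141, 0.0, -1.664]
force: [0.1, 0.2, -2.2]
width: 21.2
```

```bash
python3 -c "
from h import *
go(480,-144.3,119)
n='scene'
p,_=get_image(n);u=proj(n,[480,-144,70])[0].astype(int);print(u);crop(p,u[0]-60,u[1]-60,120,120,5,n+'3.png')
"
```

```text
pos [ 481.6 -143.4  130.3] rot [-1.7998e+02  2.0000e-02 -9.5370e+01] slide [ 1.   1.5 11.3] rows 0.1801923161445035 clk 6.5 F [ 0.1  0.2 -2.2]
[248 289]
```

View pics/scene3.png

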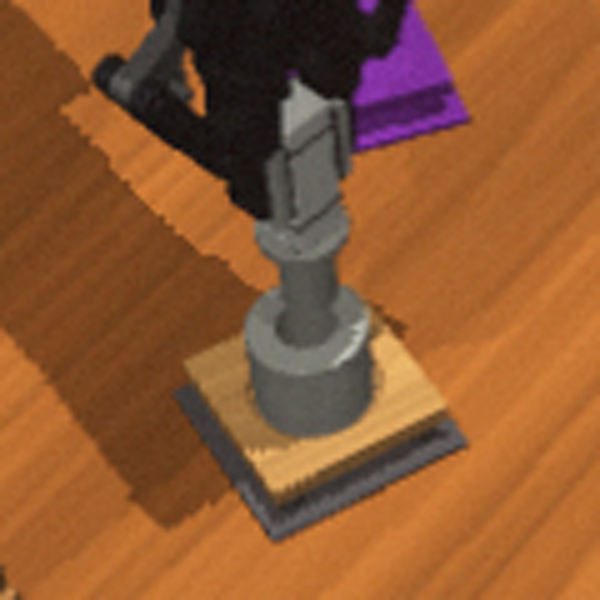

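The pin tip sits just above bush B's bore, at crop (308,335) with the rim at (308,335). Correcting and descending slowly.

Call:
play_rows(
  targets=[
    {"slide":[1,1.5,8],"turn":[0,0,0],"hand":10},
    {"slide":[0,0,3],"turn":[0,0,0],"hand":10},
    {"slide":[0,0,0],"turn":[0,0,0],"hand":10},
    {"slide":[0,0,0],"turn":[0,0,0],"hand":10},
  ],
)

```text
clock: 7.05
eef_pos: [479.3, -145.3, 119.3]
tool_rot: [-3.141, -0.0, -1.666]
force: [0.7, -0.7, -0.8]
width: 21.3
```

Call:
play_rows(
  targets=[
    {"slide":[0,0,1.5],"turn":[0,0,0],"hand":10},
    {"slide":[0,0,1.5],"turn":[0,0,0],"hand":10},
    {"slide":[0,0,1],"turn":[0,0,0],"hand":10},
    {"slide":[0,0,1],"turn":[0,0,0],"hand":10},
  ],
)

```text
clock: 7.55
eef_pos: [479.3, -145.3, 114.2]
tool_rot: [-3.142, -0.0, -1.666]
force: [-0.8, 1.0, -2.0]
width: 21.0
```

Call:
play_rows(
  targets=[
    {"slide":[0,0,1],"turn":[0,0,0],"hand":10},
    {"slide":[0,0,1],"turn":[0,0,0],"hand":10},
    {"slide":[0,0,0.5],"turn":[0,0,0],"hand":10},
  ],
)

```text
clock: 7.92
eef_pos: [479.2, -145.2, 111.7]
tool_rot: [3.142, 0.0, -1.666]
force: [-0.5, 0.2, -2.3]
width: 21.2
```

It is past the rim by about 4 mm with no contact force. Continuing gently.

Call:
play_rows(
  targets=[
    {"slide":[0,0,2],"turn":[0,0,0],"hand":10},
    {"slide":[0,0,2.5],"turn":[0,0,0],"hand":10},
    {"slide":[0,0,2.5],"turn":[0,0,0],"hand":10},
    {"slide":[0,0,2.5],"turn":[0,0,0],"hand":10},
  ],
)

```text
clock: 8.43
eef_pos: [479.2, -145.2, 102.1]
tool_rot: [3.141, 0.0, -1.666]
force: [0.1, -0.7, -1.2]
width: 21.5
```

Call:
play_rows(
  targets=[
    {"slide":[0,0,2.5],"turn":[0,0,0],"hand":10},
    {"slide":[0,0,2],"turn":[0,0,0],"hand":10},
    {"slide":[0,0,1.5],"turn":[0,0,0],"hand":10},
  ],
)

```text
clock: 8.8
eef_pos: [479.3, -145.2, 96.2]
tool_rot: [3.142, 0.0, -1.666]
force: [0.4, 0.5, -1.3]
width: 21.0
```

Expected ledge stop is near TCP z = 93.5. Going in 1 mm steps.

Call:
play_rows(
  targets=[
    {"slide":[0,0,1],"turn":[0,0,0],"hand":10},
    {"slide":[0,0,1],"turn":[0,0,0],"hand":10},
    {"slide":[0,0,1],"turn":[0,0,0],"hand":10},
  ],
)

```text
clock: 9.18
eef_pos: [479.3, -145.3, 93.3]
tool_rot: [-3.141, -0.0, -1.666]
force: [-0.1, -0.1, -1.2]
width: 21.2
```

Call:
play_rows(
  targets=[
    {"slide":[0,0,1],"turn":[0,0,0],"hand":10},
    {"slide":[0,0,1],"turn":[0,0,0],"hand":10},
  ],
)

```text
clock: 9.43
eef_pos: [479.3, -145.2, 91.3]
tool_rot: [-3.142, 0.0, -1.666]
force: [-0.0, 0.3, -1.6]
width: 21.5
```

Call:
play_rows(
  targets=[
    {"slide":[0,0,2],"turn":[0,0,0],"hand":10},
    {"slide":[0,0,2],"turn":[0,0,0],"hand":10},
    {"slide":[0,0,2],"turn":[0,0,0],"hand":10},
    {"slide":[0,0,1.5],"turn":[0,0,0],"hand":10},
  ],
)

```text
clock: 9.93
eef_pos: [479.2, -145.2, 83.6]
tool_rot: [3.141, 0.0, -1.666]
force: [0.5, 0.6, -2.1]
width: 21.4
```

Call:
play_rows(
  targets=[
    {"slide":[0,0,1],"turn":[0,0,0],"hand":10},
    {"slide":[0,0,1],"turn":[0,0,0],"hand":10},
  ],
)

```text
clock: 10.18
eef_pos: [479.3, -145.2, 81.8]
tool_rot: [-3.141, 0.0, -1.666]
force: [-0.2, 0.3, -1.3]
width: 21.4
```

Call:
play_rows(
  targets=[
    {"slide":[0,0,1],"turn":[0,0,0],"hand":10},
    {"slide":[0,0,1],"turn":[0,0,0],"hand":10},
  ],
)

```text
clock: 10.42
eef_pos: [479.3, -145.3, 80.4]
tool_rot: [-3.141, -0.0, -1.667]
force: [-1.0, 0.7, 5.5]
width: 21.1
```

Flange contact at TCP z ≈ 81, i.e. about 34 mm deep, so this bush passes the gauge. Pressing on about 5 mm.

Call:
play_rows(
  targets=[
    {"slide":[0,0,1],"turn":[0,0,0],"hand":10},
    {"slide":[0,0,1],"turn":[0,0,0],"hand":10},
  ],
)

```text
clock: 10.68
eef_pos: [479.4, -145.3, 78.4]
tool_rot: [-3.141, 0.0, -1.666]
force: [-0.9, 1.3, 5.9]
width: 21.0
```

Call:
play_rows(
  targets=[
    {"slide":[0,0,1],"turn":[0,0,0],"hand":10},
    {"slide":[0,0,1],"turn":[0,0,0],"hand":10},
    {"slide":[0,0,0.8],"turn":[0,0,0],"hand":10},
  ],
)

```text
clock: 11.05
eef_pos: [479.4, -145.3, 75.7]
tool_rot: [-3.141, -0.0, -1.666]
force: [-1.7, 0.5, 6.4]
width: 20.9
```

```bash
python3 -c "
from h import *
n='scene'
p,_=get_image(n);u=proj(n,[480,-144,50])[0].astype(int);crop(p,u[0]-60,u[1]-60,120,120,5,n+'4.png')
go(480,-144,76)"
```

```text
pos [ 479.3 -145.3   75.6] rot [-179.97   -0.    -95.48] slide [-1.3 -0.5 -0.4] rows 0.021354303922931497 clk 11.1 F [-1.1 -0.1  5. ]
```

View pics/scene4.png

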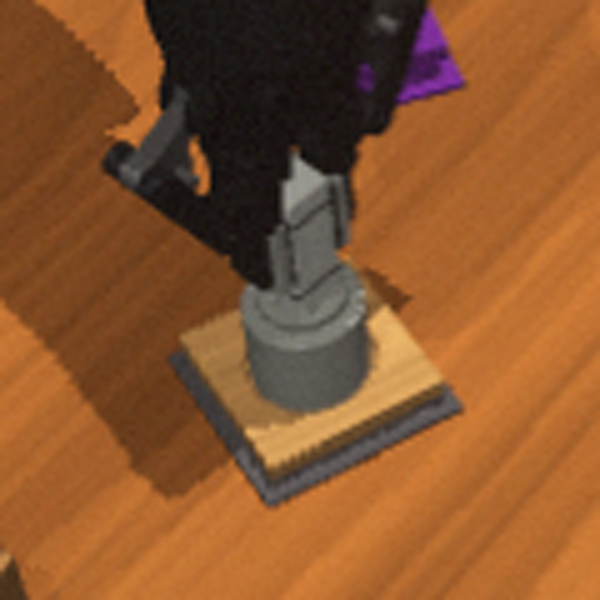

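The board has clearly sunk and the flange rests on bush B. Lifting out.

Call:
play_rows(
  targets=[
    {"slide":[0,0,-8],"turn":[0,0,0],"hand":10},
    {"slide":[0,0,-12],"turn":[0,0,0],"hand":10},
    {"slide":[0,0,-18],"turn":[0,0,0],"hand":10},
    {"slide":[0,0,-18],"turn":[0,0,0],"hand":10},
    {"slide":[0,0,-4],"turn":[0,0,0],"hand":10},
  ],
)

```text
clock: 11.72
eef_pos: [480.1, -145.5, 136.5]
tool_rot: [-3.139, -0.0, -1.666]
force: [0.6, 0.1, -2.0]
width: 21.2
```

```bash
python3 -c "
from h import *
go(512,146.6,130)"
```

```text
pos [ 480.1 -145.5  136.5] rot [-1.7984e+02 -2.0000e-02 -9.5480e+01] slide [-293.8   -3.8    6.4] rows 4.700466512843926 clk 11.725 F [ 0.6  0.1 -2. ]
```

Call:
play_rows(
  targets=[
    {"slide":[-58.7,-0.9,0],"turn":[0,0,0],"hand":10},
    {"slide":[-58.7,-0.9,0],"turn":[0,0,0],"hand":10},
    {"slide":[-58.7,-0.9,0],"turn":[0,0,0],"hand":10},
    {"slide":[-58.7,-0.9,0],"turn":[0,0,0],"hand":10},
    {"slide":[-58.9,-1.1,4],"turn":[0,0,0],"hand":10},
  ],
)

```text
clock: 12.35
eef_pos: [512.0, 148.5, 131.0]
tool_rot: [-3.141, -0.0, -1.666]
force: [1.5, 0.0, -1.3]
width: 21.3
```

Call:
play_rows(
  targets=[
    {"slide":[0,0,4],"turn":[0,0,0],"hand":10},
    {"slide":[0,0,0],"turn":[0,0,0],"hand":10},
    {"slide":[0,0,0],"turn":[0,0,0],"hand":10},
    {"slide":[0,0,0],"turn":[0,0,0],"hand":10},
  ],
)

```text
clock: 12.85
eef_pos: [512.2, 145.1, 127.2]
tool_rot: [-3.141, -0.0, -1.669]
force: [-0.1, -0.1, -2.0]
width: 21.4
```

```bash
python3 -c "
from h import *
n='scene'
p,_=get_image(n);u=proj(n,[512,147,59])[0].astype(int);crop(p,u[0]-60,u[1]-60,120,120,5,n+'5.png')
go(512,146.6,119)"
```

```text
pos [512.2 145.4 127.2] rot [-1.7999e+02 -1.0000e-02 -9.5610e+01] slide [-1.2  0.3  8.2] rows 0.13157317983761577 clk 12.9 F [ 0.2 -0.2 -2.3]
```

View pics/scene5.png

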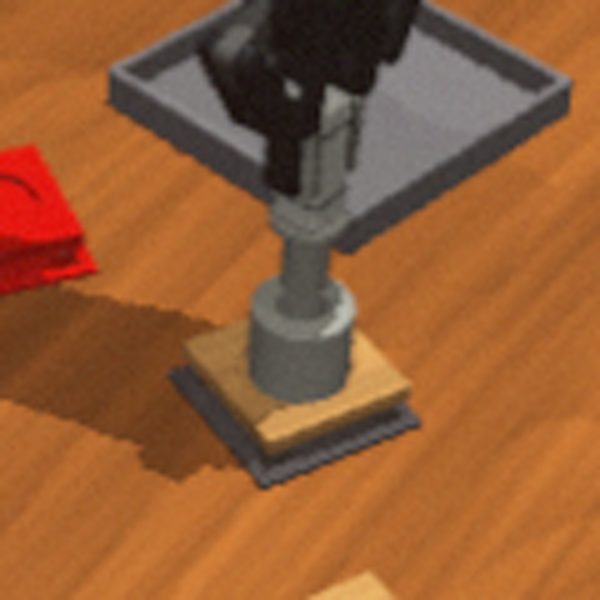

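The pin hangs over bush A's bore at crop (302,310). Descending.

Call:
play_rows(
  targets=[
    {"slide":[0,0,5],"turn":[0,0,0],"hand":10},
    {"slide":[0,0,3.5],"turn":[0,0,0],"hand":10},
    {"slide":[0,0,0],"turn":[0,0,0],"hand":10},
  ],
)

```text
clock: 13.28
eef_pos: [511.7, 146.5, 118.1]
tool_rot: [3.141, -0.0, -1.666]
force: [-0.2, -0.1, -1.7]
width: 21.4
```

Call:
play_rows(
  targets=[
    {"slide":[0,0,1.5],"turn":[0,0,0],"hand":10},
    {"slide":[0,0,1.5],"turn":[0,0,0],"hand":10},
    {"slide":[0,0,1],"turn":[0,0,0],"hand":10},
  ],
)

```text
clock: 13.65
eef_pos: [512.0, 146.7, 114.4]
tool_rot: [-3.142, 0.0, -1.666]
force: [0.1, -0.1, -2.4]
width: 21.2
```

Call:
play_rows(
  targets=[
    {"slide":[0,0,1],"turn":[0,0,0],"hand":10},
    {"slide":[0,0,1],"turn":[0,0,0],"hand":10},
    {"slide":[0,0,1],"turn":[0,0,0],"hand":10},
  ],
)

```text
clock: 14.02
eef_pos: [512.0, 146.7, 111.5]
tool_rot: [-3.142, 0.0, -1.666]
force: [0.6, 0.7, -2.2]
width: 21.3
```

It's in by about 4 mm with no force. Continuing.

Call:
play_rows(
  targets=[
    {"slide":[0,0,2.5],"turn":[0,0,0],"hand":10},
    {"slide":[0,0,2.5],"turn":[0,0,0],"hand":10},
    {"slide":[0,0,2.5],"turn":[0,0,0],"hand":10},
    {"slide":[0,0,2.5],"turn":[0,0,0],"hand":10},
  ],
)

```text
clock: 14.52
eef_pos: [512.0, 146.7, 101.3]
tool_rot: [3.142, -0.0, -1.666]
force: [-0.1, -0.0, -2.1]
width: 21.7
```

Call:
play_rows(
  targets=[
    {"slide":[0,0,2],"turn":[0,0,0],"hand":10},
    {"slide":[0,0,1.5],"turn":[0,0,0],"hand":10},
    {"slide":[0,0,1.5],"turn":[0,0,0],"hand":10},
  ],
)

```text
clock: 14.9
eef_pos: [512.0, 146.7, 96.5]
tool_rot: [-3.142, 0.0, -1.666]
force: [1.2, -0.1, -1.7]
width: 21.5
```

Call:
play_rows(
  targets=[
    {"slide":[0,0,1],"turn":[0,0,0],"hand":10},
    {"slide":[0,0,1],"turn":[0,0,0],"hand":10},
  ],
)

```text
clock: 15.15
eef_pos: [512.0, 146.7, 94.5]
tool_rot: [-3.141, 0.0, -1.666]
force: [0.1, -0.3, -1.1]
width: 21.0
```

Call:
play_rows(
  targets=[
    {"slide":[0,0,1],"turn":[0,0,0],"hand":10},
    {"slide":[0,0,1],"turn":[0,0,0],"hand":10},
  ],
)

```text
clock: 15.4
eef_pos: [512.2, 146.7, 92.9]
tool_rot: [-3.141, 0.0, -1.666]
force: [-1.3, -0.3, 4.7]
width: 21.5
```

Stopped at about 22 mm depth (TCP z ≈ 93), so bush A is the stepped one. Pressing on about 5 mm.

Call:
play_rows(
  targets=[
    {"slide":[0,0,1],"turn":[0,0,0],"hand":10},
    {"slide":[0,0,1],"turn":[0,0,0],"hand":10},
  ],
)

```text
clock: 15.65
eef_pos: [512.2, 146.7, 90.9]
tool_rot: [-3.141, 0.0, -1.666]
force: [-1.3, -1.0, 4.9]
width: 21.5
```

Call:
play_rows(
  targets=[
    {"slide":[0,0,1],"turn":[0,0,0],"hand":10},
    {"slide":[0,0,1],"turn":[0,0,0],"hand":10},
    {"slide":[0,0,0.8],"turn":[0,0,0],"hand":10},
  ],
)

```text
clock: 16.02
eef_pos: [512.1, 146.7, 87.7]
tool_rot: [-3.141, 0.0, -1.666]
force: [-0.7, -0.0, 4.4]
width: 21.4
```

```bash
python3 -c "
from h import *
n='scene'
p,_=get_image(n);u=proj(n,[512,147,59])[0].astype(int);crop(p,u[0]-60,u[1]-60,120,120,5,n+'6.png')
go(626.4,-2.8,150)"
```

```text
pos [512.1 146.7  87.6] rot [-179.98    0.    -95.48] slide [ 137.9 -128.   -62.3] rows 2.2063854221543853 clk 16.075 F [-0.4  1.   4.7]
```

View pics/scene6.png

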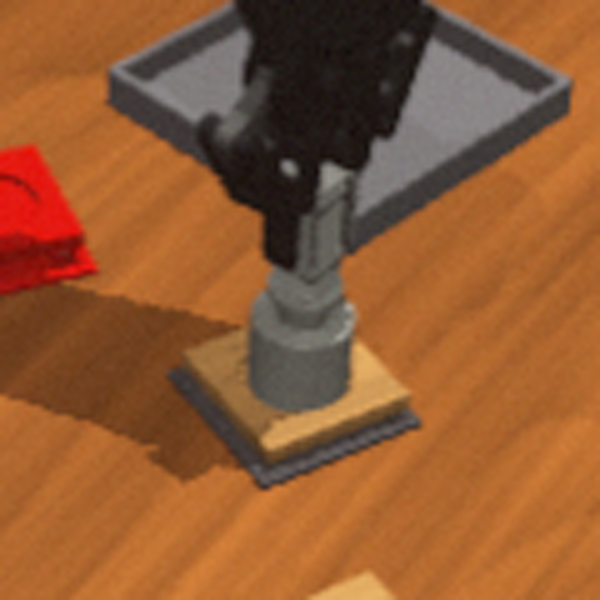

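The flange stays about 12 mm above bush A, and its board has sunk. Lifting and returning to the stand.

Call:
play_rows(
  targets=[
    {"slide":[0,0,-8],"turn":[0,0,0],"hand":10},
    {"slide":[0,0,-12],"turn":[0,0,0],"hand":10},
    {"slide":[0,0,-15],"turn":[0,0,0],"hand":10},
    {"slide":[0,0,-15],"turn":[0,0,0],"hand":10},
    {"slide":[0,0,-8],"turn":[0,0,0],"hand":10},
  ],
)

```text
clock: 16.7
eef_pos: [512.5, 146.9, 147.2]
tool_rot: [-3.14, 0.001, -1.666]
force: [0.4, 0.2, -1.8]
width: 21.2
```

Call:
play_rows(
  targets=[
    {"slide":[34.5,-32,0],"turn":[0,0,0],"hand":10},
    {"slide":[34.5,-32,0],"turn":[0,0,0],"hand":10},
    {"slide":[34.5,-32,0],"turn":[0,0,0],"hand":10},
    {"slide":[34.5,-32,0],"turn":[0,0,0],"hand":10},
    {"slide":[0,0,20],"turn":[0,0,0],"hand":10},
  ],
)

```text
clock: 17.32
eef_pos: [629.8, -8.8, 127.3]
tool_rot: [-3.135, -0.003, -1.673]
force: [-0.7, 1.8, -1.9]
width: 21.6
```

Call:
play_rows(
  targets=[
    {"slide":[0,0,20],"turn":[0,0,0],"hand":10},
    {"slide":[0,0,0],"turn":[0,0,0],"hand":10},
    {"slide":[0,0,0],"turn":[0,0,0],"hand":10},
    {"slide":[0,0,0],"turn":[0,0,0],"hand":10},
  ],
)

```text
clock: 17.82
eef_pos: [626.9, -2.8, 106.8]
tool_rot: [-3.14, 0.0, -1.666]
force: [-0.1, -0.6, -2.1]
width: 21.2
```

```bash
python3 -c "
from h import *
n='scene'
p,_=get_image(n);u=proj(n,[626,-3,59])[0].astype(int);crop(p,u[0]-60,u[1]-60,120,120,5,n+'7.png')
go(626.4,-3,97)"
```

```text
pos [626.8  -2.8 106.8] rot [-1.799e+02  1.000e-02 -9.547e+01] slide [0.2 0.4 9.7] rows 0.15599965881961814 clk 17.875 F [ 0.5 -0.1 -2.1]
```

View pics/scene7.png

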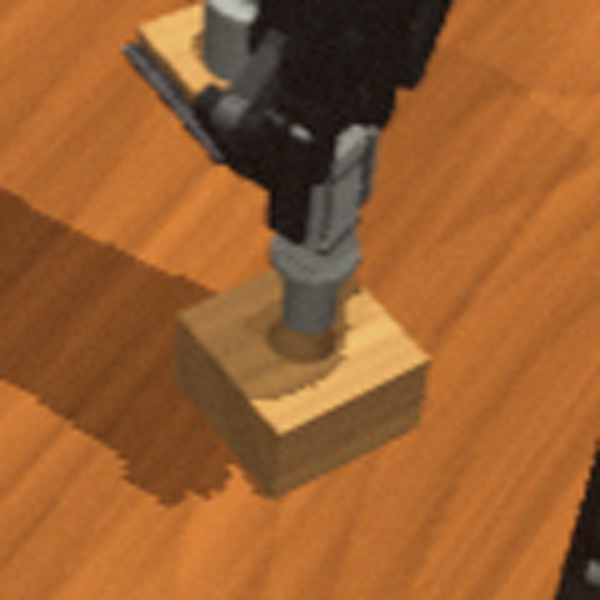

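The pin is over the hole, at crop (305,340). Lowering in, slowly near the mouth and near the bottom.

Call:
play_rows(
  targets=[
    {"slide":[0.2,0.4,7],"turn":[0,0,0],"hand":10},
    {"slide":[0,0,3],"turn":[0,0,0],"hand":10},
    {"slide":[0,0,2],"turn":[0,0,0],"hand":10},
    {"slide":[0,0,2],"turn":[0,0,0],"hand":10},
  ],
)

```text
clock: 18.38
eef_pos: [625.8, -3.1, 91.5]
tool_rot: [3.142, -0.0, -1.666]
force: [0.1, -0.8, -2.2]
width: 21.4
```

Call:
play_rows(
  targets=[
    {"slide":[0,0,5],"turn":[0,0,0],"hand":10},
    {"slide":[0,0,6],"turn":[0,0,0],"hand":10},
    {"slide":[0,0,6],"turn":[0,0,0],"hand":10},
    {"slide":[0,0,5],"turn":[0,0,0],"hand":10},
  ],
)

```text
clock: 18.88
eef_pos: [625.7, -3.1, 69.2]
tool_rot: [3.141, -0.0, -1.666]
force: [-0.1, 0.1, -0.6]
width: 21.4
```

Call:
play_rows(
  targets=[
    {"slide":[0,0,3],"turn":[0,0,0],"hand":10},
    {"slide":[0,0,2],"turn":[0,0,0],"hand":10},
    {"slide":[0,0,1.2],"turn":[0,0,0],"hand":10},
    {"slide":[0,0,1],"turn":[0,0,0],"hand":10},
  ],
)

```text
clock: 19.38
eef_pos: [625.9, -3.1, 62.6]
tool_rot: [-3.141, 0.0, -1.666]
force: [-1.1, 0.5, -1.8]
width: 21.5
```

Call:
play_rows(
  targets=[
    {"slide":[0,0,0.5],"turn":[0,0,0],"hand":10},
    {"slide":[0,0,0.3],"turn":[0,0,0],"hand":10},
  ],
)

```text
clock: 19.62
eef_pos: [626.0, -3.1, 62.4]
tool_rot: [-3.141, 0.0, -1.666]
force: [-2.2, 0.4, 6.3]
width: 21.6
```

Seated (contact at z = 62.4, matching the original home). Releasing, then lifting clear.

Call:
play_rows(
  targets=[
    {"slide":[0,0,0],"turn":[0,0,0],"hand":45},
    {"slide":[0,0,0],"turn":[0,0,0],"hand":60},
    {"slide":[0,0,0],"turn":[0,0,0],"hand":60},
  ],
)

```text
clock: 20.0
eef_pos: [625.9, -3.1, 61.6]
tool_rot: [-3.141, -0.0, -1.666]
force: [-0.5, -0.8, 0.4]
width: 60.3
```

Call:
play_rows(
  targets=[
    {"slide":[0,0,-20],"turn":[0,0,0],"hand":60},
    {"slide":[0,0,-40],"turn":[0,0,0],"hand":60},
    {"slide":[0,0,-40],"turn":[0,0,0],"hand":60},
    {"slide":[0,0,0],"turn":[0,0,0],"hand":60},
    {"slide":[0,0,0],"turn":[0,0,0],"hand":60},
  ],
)

```text
clock: 20.62
eef_pos: [625.7, -3.0, 162.4]
tool_rot: [-3.141, 0.0, -1.666]
force: [0.3, -0.2, -1.4]
width: 60.1
```

```bash
python3 -c "
from h import *
n='scene'
p,_=get_image(n);cv2.imwrite('pics/s8f.png',p);u=proj(n,[626,-3,59])[0].astype(int);crop(p,u[0]-70,u[1]-60,150,120,5,n+'8.png')
# remeasure bushes
for i,((x,y),z) in enumerate(zip([(347,219),(249,298)],(54,54))):
    r=18
    w=p[y-r:y+r,x-r:x+r]; big=cv2.resize(w,None,fx=8,fy=8,interpolation=cv2.INTER_CUBIC)
    h=cv2.cvtColor(big,cv2.COLOR_BGR2HSV)
    m=((h[...,1]<60)&(h[...,2]>125)).astype(np.uint8)*255
    c=max(cv2.findContours(m,cv2.RETR_EXTERNAL,cv2.CHAIN_APPROX_NONE)[0],key=cv2.contourArea); e=cv2.fitEllipse(cv2.convexHull(c))
    print(e[1],onz(n,(np.array(e[0])+.5)/8-.5+[x-r,y-r],z).round(1))
go(480,-144.5,140)"
```

```text
(10.859708786010742, 41.11210632324219) [[517.5 165.3  54. ]]
(151.80091857910156, 197.21017456054688) [[ 481.1 -146.5   54. ]]
pos [625.2  -3.  161.5] rot [179.94   0.   -95.48] slide [154.7 131.   21.7] rows 2.475489397747855 clk 20.675 F [ 0.1 -0.7 -0.9]
```

View pics/scene8.png

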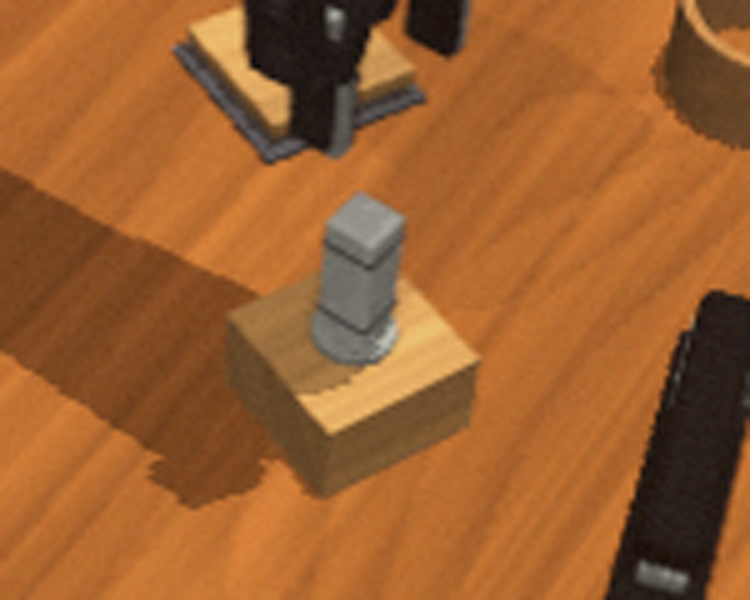

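The gauge is fully home in its stand. Next is bush B, the good one, at about (479.6,-145.2).

Call:
play_rows(
  targets=[
    {"slide":[38.8,32.8,0],"turn":[0,0,0],"hand":70},
    {"slide":[38.8,32.8,0],"turn":[0,0,0],"hand":70},
    {"slide":[38.8,32.8,10],"turn":[0,0,0],"hand":70},
    {"slide":[38.8,32.8,20],"turn":[0,0,0],"hand":70},
    {"slide":[0,0,20],"turn":[0,0,0],"hand":70},
  ],
)

```text
clock: 21.3
eef_pos: [476.0, -148.5, 110.7]
tool_rot: [3.137, -0.001, -1.673]
force: [0.4, 0.6, 0.6]
width: 69.9
```

Call:
play_rows(
  targets=[
    {"slide":[0,0,15],"turn":[0,0,0],"hand":70},
    {"slide":[0,0,0],"turn":[0,0,0],"hand":70},
    {"slide":[0,0,0],"turn":[0,0,0],"hand":70},
    {"slide":[0,0,0],"turn":[0,0,0],"hand":70},
  ],
)

```text
clock: 21.8
eef_pos: [481.1, -144.8, 97.2]
tool_rot: [-3.14, -0.0, -1.666]
force: [0.1, -0.0, 0.4]
width: 70.5
```

```bash
python3 -c "
from h import *
n='scene'
p,_=get_image(n);u=proj(n,[480,-144,70])[0].astype(int);crop(p,u[0]-60,u[1]-60,120,120,5,n+'9.png')
go(479.6,-145.2,27)"
```

```text
pos [ 481.  -144.8   97.3] rot [-1.7993e+02 -1.0000e-02 -9.5430e+01] slide [ 0.5  1.5 70.3] rows 1.124193398861329 clk 21.85 F [ 0.6 -0.4 -0.2]
```

View pics/scene9.png

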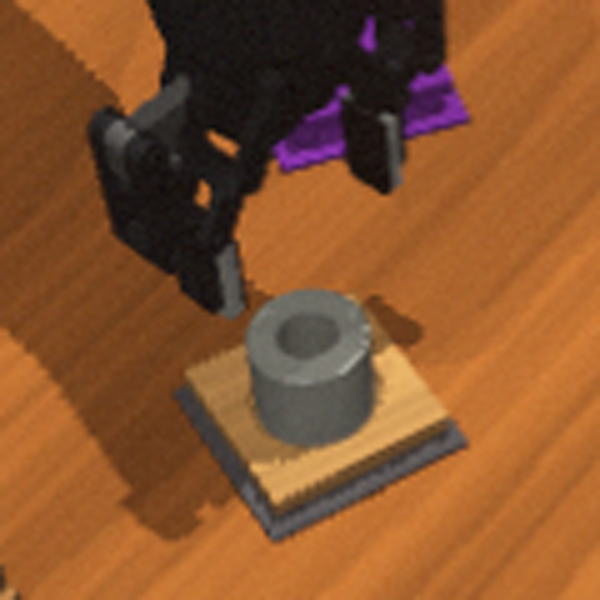

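The fingers straddle bush B. Descending.

Call:
play_rows(
  targets=[
    {"slide":[0.5,1.3,25],"turn":[0,0,0],"hand":70},
    {"slide":[0,0,25],"turn":[0,0,0],"hand":70},
    {"slide":[0,0,13],"turn":[0,0,0],"hand":70},
    {"slide":[0,0,6],"turn":[0,0,0],"hand":70},
    {"slide":[0,0,0],"turn":[0,0,0],"hand":70},
  ],
)

```text
clock: 22.48
eef_pos: [479.2, -145.5, 27.9]
tool_rot: [-3.141, -0.0, -1.666]
force: [0.0, -0.9, 0.6]
width: 69.9
```

Call:
play_rows(
  targets=[
    {"slide":[0,0,0],"turn":[0,0,0],"hand":60},
    {"slide":[0,0,0],"turn":[0,0,0],"hand":50},
    {"slide":[0,0,0],"turn":[0,0,0],"hand":40},
    {"slide":[0,0,0],"turn":[0,0,0],"hand":35},
    {"slide":[0,0,0],"turn":[0,0,0],"hand":35},
  ],
)

```text
clock: 23.1
eef_pos: [479.5, -145.4, 28.3]
tool_rot: [-3.141, 0.0, -1.667]
force: [-0.4, 0.5, 6.2]
width: 43.9
```

Call:
play_rows(
  targets=[
    {"slide":[0,0,-10],"turn":[0,0,0],"hand":35},
    {"slide":[0,0,-30],"turn":[0,0,0],"hand":35},
    {"slide":[0,0,-40],"turn":[0,0,0],"hand":35},
    {"slide":[0,0,-40],"turn":[0,0,0],"hand":35},
    {"slide":[0,0,-10],"turn":[0,0,0],"hand":35},
  ],
)

```text
clock: 23.72
eef_pos: [480.1, -145.8, 159.9]
tool_rot: [-3.137, -0.001, -1.666]
force: [0.3, -1.0, -4.1]
width: 44.0
```

```bash
python3 -c "
from h import *
n='scene'
go(393,-378,150)
p,_=get_image(n);u=proj(n,[480,-144,100])[0].astype(int);crop(p,u[0]-60,u[1]-60,120,150,4,n+'10.png')
"
```

```text
pos [ 480.1 -145.8  159.9] rot [-1.7976e+02 -4.0000e-02 -9.5480e+01] slide [239.4  64.6   9.9] rows 3.8309495368918105 clk 23.725 F [ 0.3 -1.  -4.1]
```

View pics/scene10.png

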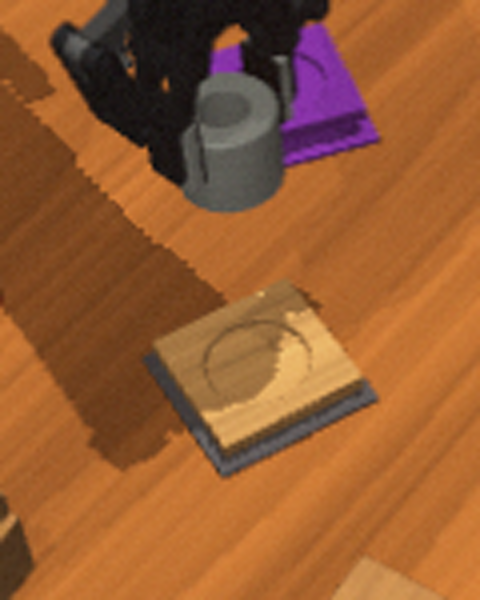

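Bush B is held upright and its nest is empty and sunk. Carrying it to the box.

Call:
play_rows(
  targets=[
    {"slide":[47.9,12.9,0],"turn":[0,0,0],"hand":35},
    {"slide":[47.9,12.9,0],"turn":[0,0,0],"hand":35},
    {"slide":[47.9,12.9,0],"turn":[0,0,0],"hand":35},
    {"slide":[47.9,12.9,0],"turn":[0,0,0],"hand":35},
    {"slide":[47.9,12.9,0],"turn":[0,0,0],"hand":35},
  ],
)

```text
clock: 24.4
eef_pos: [390.4, -378.1, 155.8]
tool_rot: [3.139, 0.002, -1.666]
force: [0.6, -0.1, -2.9]
width: 43.6
```

Call:
play_rows(
  targets=[
    {"slide":[0,0,20],"turn":[0,0,0],"hand":35},
    {"slide":[0,0,30],"turn":[0,0,0],"hand":35},
    {"slide":[0,0,0],"turn":[0,0,0],"hand":35},
    {"slide":[0,0,0],"turn":[0,0,0],"hand":35},
  ],
)

```text
clock: 24.9
eef_pos: [391.9, -377.5, 107.5]
tool_rot: [3.141, 0.0, -1.666]
force: [0.4, -0.5, -3.2]
width: 44.4
```

```bash
python3 -c "
from h import *
n='scene'
go(393,-378,20)
p,_=get_image(n);u=proj(n,[393,-378,40])[0].astype(int);print(u);crop(p,u[0]-90,u[1]-80,200,150,4,n+'11.png')
"
```

```text
pos [ 391.9 -377.5  107.5] rot [ 1.7996e+02  3.0000e-02 -9.5460e+01] slide [ 0.5 -1.2 87.5] rows 1.3994437033100797 clk 24.9 F [ 0.4 -0.5 -3.2]
[121 364]
```

View pics/scene11.png

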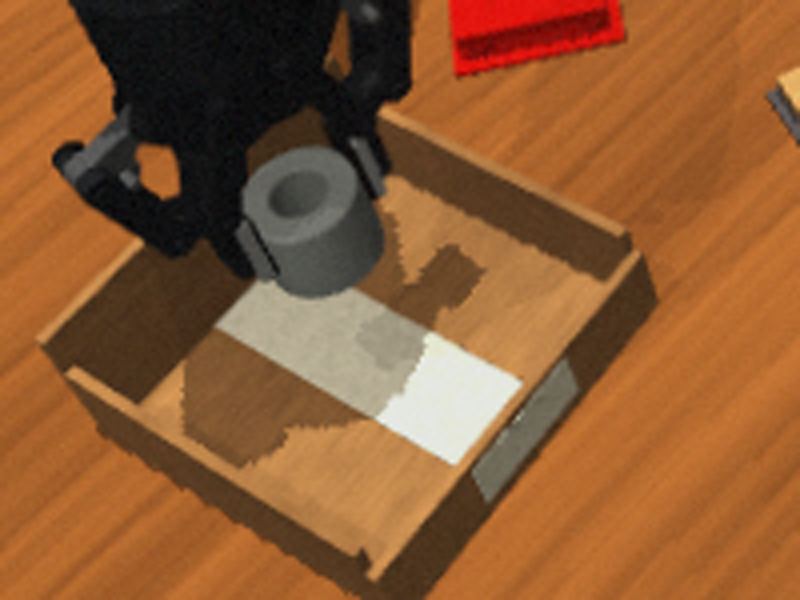

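```bash
python3 -c "
from h import *
n='scene'
a=proj(n,[[391.9,-377.5,133],[391.9,-377.5,93]]);print((a-[121-90,364-80])*4)
# tilt about tool x axis: what lean of 10deg toward +-ty would show
for s in(-10,10):
  t=np.radians(s);ty=np.array([-.995,.096,0]);d=np.array([0,0,1])*np.cos(t)+ty*np.sin(t)
  c=np.array([391.9,-377.5,113]);print(s,(proj(n,[c+20*d,c-20*d])-[31,284])*4)
"
```

```text
[[293.93155834 189.64733794]
 [323.99014738 248.52527337]]
-10 [[299.12672679 194.99627758]
 [318.92788658 243.28956656]]
10 [[289.23393083 185.24891663]
 [328.63451612 252.91991596]]
```

The bush looks at most slightly tilted in the grip. I'll lower it until I feel the floor.

Call:
play_rows(
  targets=[
    {"slide":[0,0,30],"turn":[0,0,0],"hand":35},
    {"slide":[0,0,30],"turn":[0,0,0],"hand":35},
    {"slide":[0,0,15],"turn":[0,0,0],"hand":35},
    {"slide":[0,0,4],"turn":[0,0,0],"hand":35},
    {"slide":[0,0,2],"turn":[0,0,0],"hand":35},
  ],
)

```text
clock: 25.58
eef_pos: [392.6, -378.2, 27.5]
tool_rot: [-3.14, -0.001, -1.666]
force: [0.8, -0.1, -4.1]
width: 44.2
```

Call:
play_rows(
  targets=[
    {"slide":[0,0,1],"turn":[0,0,0],"hand":35},
    {"slide":[0,0,1],"turn":[0,0,0],"hand":35},
    {"slide":[0,0,1],"turn":[0,0,0],"hand":35},
  ],
)

```text
clock: 25.95
eef_pos: [392.2, -377.8, 24.0]
tool_rot: [-3.141, -0.0, -1.666]
force: [-0.9, -0.0, -3.6]
width: 44.2
```

Call:
play_rows(
  targets=[
    {"slide":[0,0,1],"turn":[0,0,0],"hand":35},
    {"slide":[0,0,1],"turn":[0,0,0],"hand":35},
  ],
)

```text
clock: 26.2
eef_pos: [392.0, -377.7, 21.7]
tool_rot: [-3.142, 0.0, -1.666]
force: [1.2, -0.7, -3.4]
width: 44.0
```

Call:
play_rows(
  targets=[
    {"slide":[0,0,1],"turn":[0,0,0],"hand":35},
    {"slide":[0,0,1],"turn":[0,0,0],"hand":35},
  ],
)

```text
clock: 26.45
eef_pos: [392.0, -377.7, 20.5]
tool_rot: [-3.142, 0.0, -1.667]
force: [-2.5, 2.8, 13.6]
width: 44.2
```

Call:
play_rows(
  targets=[
    {"slide":[0,0,0.7],"turn":[0,0,0],"hand":35},
    {"slide":[0,0,0.5],"turn":[0,0,0],"hand":35},
  ],
)

```text
clock: 26.7
eef_pos: [392.0, -377.7, 20.5]
tool_rot: [-3.141, -0.0, -1.667]
force: [-3.4, 3.7, 19.9]
width: 44.1
```

On the floor. Releasing, then lifting.

Call:
play_rows(
  targets=[
    {"slide":[0,0,-1],"turn":[0,0,0],"hand":55},
    {"slide":[0,0,0],"turn":[0,0,0],"hand":62},
    {"slide":[0,0,0],"turn":[0,0,0],"hand":62},
  ],
)

```text
clock: 27.08
eef_pos: [392.1, -377.8, 19.4]
tool_rot: [-3.141, -0.0, -1.666]
force: [0.0, -0.3, -0.0]
width: 62.3
```

Call:
play_rows(
  targets=[
    {"slide":[0,0,-15],"turn":[0,0,0],"hand":62},
    {"slide":[0,0,-40],"turn":[0,0,0],"hand":62},
    {"slide":[0,0,-50],"turn":[0,0,0],"hand":62},
    {"slide":[0,0,-40],"turn":[0,0,0],"hand":62},
    {"slide":[0,0,0],"turn":[0,0,0],"hand":70},
  ],
)

```text
clock: 27.7
eef_pos: [393.7, -379.4, 168.5]
tool_rot: [-3.135, -0.005, -1.667]
force: [1.1, -0.3, -0.6]
width: 69.9
```

```bash
python3 -c "
from h import *
n='scene'
go(512,146.9,155)
p,_=get_image(n);u=proj(n,[393,-378,40])[0].astype(int);crop(p,u[0]-90,u[1]-80,200,150,4,n+'12.png')
"
```

```text
pos [ 393.7 -379.4  168.5] rot [-179.64   -0.26  -95.49] slide [-535.2  -67.3   11.5] rows 8.563434399753033 clk 27.7 F [ 1.1 -0.3 -0.6]
```

View pics/scene12.png

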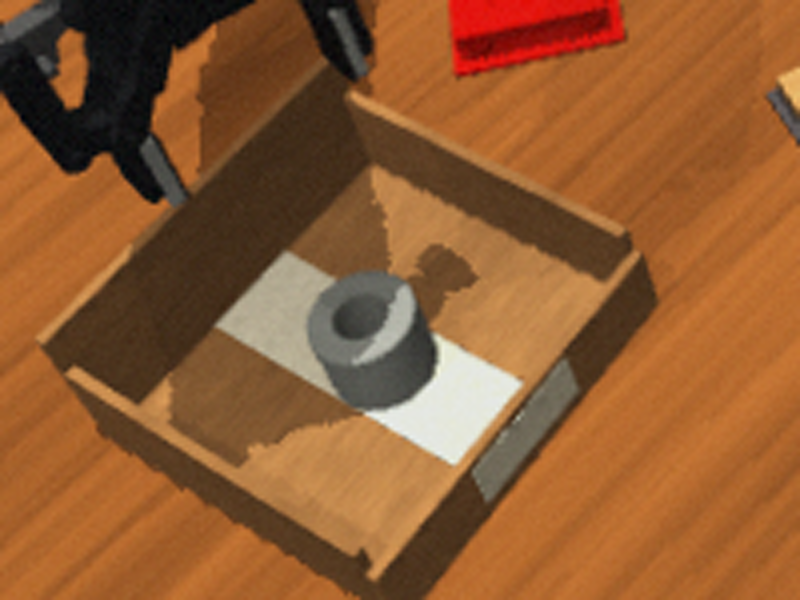

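Bush B stands upright on the box floor. Now to bush A.

Call:
play_rows(
  targets=[
    {"slide":[-59.3,-7.7,0],"turn":[0,0,0],"hand":70},
    {"slide":[-59.3,-7.7,0],"turn":[0,0,0],"hand":70},
    {"slide":[-59.3,-7.7,0],"turn":[0,0,0],"hand":70},
    {"slide":[-59.3,-7.7,0],"turn":[0,0,0],"hand":70},
    {"slide":[-59.3,-7.7,0],"turn":[0,0,0],"hand":70},
  ],
)

```text
clock: 28.38
eef_pos: [457.9, -84.2, 163.6]
tool_rot: [3.14, 0.0, -1.667]
force: [1.0, -0.3, 0.3]
width: 70.2
```

Call:
play_rows(
  targets=[
    {"slide":[-59.3,-7.7,0],"turn":[0,0,0],"hand":70},
    {"slide":[-59.3,-7.7,0],"turn":[0,0,0],"hand":70},
    {"slide":[-59.3,-7.7,0],"turn":[0,0,0],"hand":70},
    {"slide":[-59.3,-7.7,10],"turn":[0,0,0],"hand":70},
    {"slide":[0,0,30],"turn":[0,0,0],"hand":70},
  ],
)

```text
clock: 29.0
eef_pos: [512.7, 154.2, 123.9]
tool_rot: [-3.139, 0.004, -1.657]
force: [-0.1, -0.9, -0.3]
width: 70.1
```

Call:
play_rows(
  targets=[
    {"slide":[0,0,30],"turn":[0,0,0],"hand":70},
    {"slide":[0,0,0],"turn":[0,0,0],"hand":70},
    {"slide":[0,0,0],"turn":[0,0,0],"hand":70},
    {"slide":[0,0,0],"turn":[0,0,0],"hand":70},
  ],
)

```text
clock: 29.5
eef_pos: [512.7, 146.9, 95.6]
tool_rot: [-3.14, 0.001, -1.667]
force: [0.5, -0.6, 0.2]
width: 70.2
```

```bash
python3 -c "
from h import *
n='scene'
p,_=get_image(n);u=proj(n,[512,147,59])[0].astype(int);crop(p,u[0]-60,u[1]-60,120,120,5,n+'13.png')
go(512,146.9,28)"
```

```text
pos [512.6 147.   95.6] rot [-1.799e+02  4.000e-02 -9.551e+01] slide [ 0.2  0.7 67.6] rows 1.0812566028500785 clk 29.55 F [-0.6 -0.2 -0.6]
```

View pics/scene13.png

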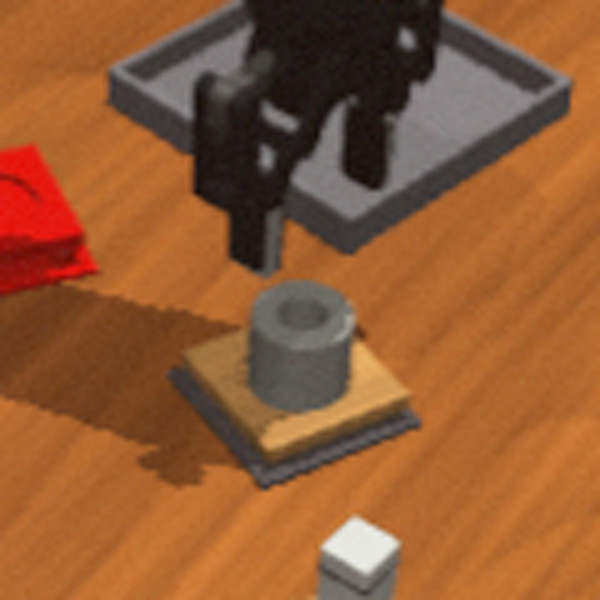

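Call:
play_rows(
  targets=[
    {"slide":[0,0.3,25],"turn":[0,0,0],"hand":70},
    {"slide":[0,0,25],"turn":[0,0,0],"hand":70},
    {"slide":[0,0,12],"turn":[0,0,0],"hand":70},
    {"slide":[0,0,5],"turn":[0,0,0],"hand":70},
    {"slide":[0,0,0],"turn":[0,0,0],"hand":70},
  ],
)

```text
clock: 30.18
eef_pos: [511.9, 147.1, 27.9]
tool_rot: [-3.141, 0.0, -1.666]
force: [0.2, -0.6, 0.4]
width: 69.9
```

Call:
play_rows(
  targets=[
    {"slide":[0,0,0],"turn":[0,0,0],"hand":60},
    {"slide":[0,0,0],"turn":[0,0,0],"hand":50},
    {"slide":[0,0,0],"turn":[0,0,0],"hand":40},
    {"slide":[0,0,0],"turn":[0,0,0],"hand":35},
    {"slide":[0,0,0],"turn":[0,0,0],"hand":35},
  ],
)

```text
clock: 30.8
eef_pos: [512.0, 146.9, 28.1]
tool_rot: [-3.141, 0.0, -1.667]
force: [-1.0, -0.8, 6.0]
width: 44.8
```

Call:
play_rows(
  targets=[
    {"slide":[0,0,-10],"turn":[0,0,0],"hand":35},
    {"slide":[0,0,-30],"turn":[0,0,0],"hand":35},
    {"slide":[0,0,-40],"turn":[0,0,0],"hand":35},
    {"slide":[0,0,0],"turn":[0,0,0],"hand":35},
  ],
)

```text
clock: 31.3
eef_pos: [513.4, 147.7, 110.0]
tool_rot: [-3.137, 0.002, -1.666]
force: [-0.2, 0.4, -4.7]
width: 44.4
```

```bash
python3 -c "
from h import *
n='scene'
go(411,349,108)
p,_=get_image(n);u=proj(n,[512,147,80])[0].astype(int);crop(p,u[0]-60,u[1]-60,120,120,5,n+'14.png')
"
```

```text
pos [513.4 147.7 110. ] rot [-1.7971e+02  1.3000e-01 -9.5470e+01] slide [-190.7  121.1    1.8] rows 3.0505860892349683 clk 31.3 F [-0.2  0.4 -4.7]
```

View pics/scene14.png

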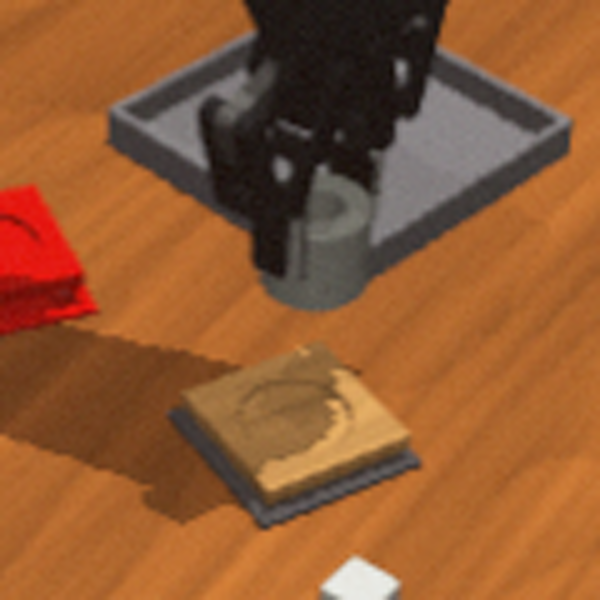

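Bush A is held and its nest is empty. Carrying it to the tray.

Call:
play_rows(
  targets=[
    {"slide":[-47.7,30,0],"turn":[0,0,0],"hand":35},
    {"slide":[-47.7,30,0],"turn":[0,0,0],"hand":35},
    {"slide":[-47.7,30,0],"turn":[0,0,0],"hand":35},
    {"slide":[-47.7,30,0],"turn":[0,0,0],"hand":35},
    {"slide":[0,0,25],"turn":[0,0,0],"hand":35},
  ],
)

```text
clock: 31.98
eef_pos: [406.3, 355.5, 81.7]
tool_rot: [3.14, 0.004, -1.656]
force: [0.4, -0.2, -4.9]
width: 44.4
```

Call:
play_rows(
  targets=[
    {"slide":[0,0,20],"turn":[0,0,0],"hand":35},
    {"slide":[0,0,0],"turn":[0,0,0],"hand":35},
    {"slide":[0,0,0],"turn":[0,0,0],"hand":35},
  ],
)

```text
clock: 32.35
eef_pos: [410.3, 348.0, 62.2]
tool_rot: [3.141, -0.001, -1.667]
force: [0.4, -1.3, -4.1]
width: 44.4
```

```bash
python3 -c "
from h import *
n='scene'
go(411,349,20)
p,_=get_image(n);u=proj(n,[411,349,40])[0].astype(int);crop(p,u[0]-80,u[1]-70,160,120,5,n+'15.png')
"
```

```text
pos [410.3 348.   62.2] rot [ 1.7997e+02 -5.0000e-02 -9.5500e+01] slide [-1.1 -0.6 42.2] rows 0.6745878508256499 clk 32.35 F [ 0.4 -1.3 -4.1]
```

View pics/scene15.png

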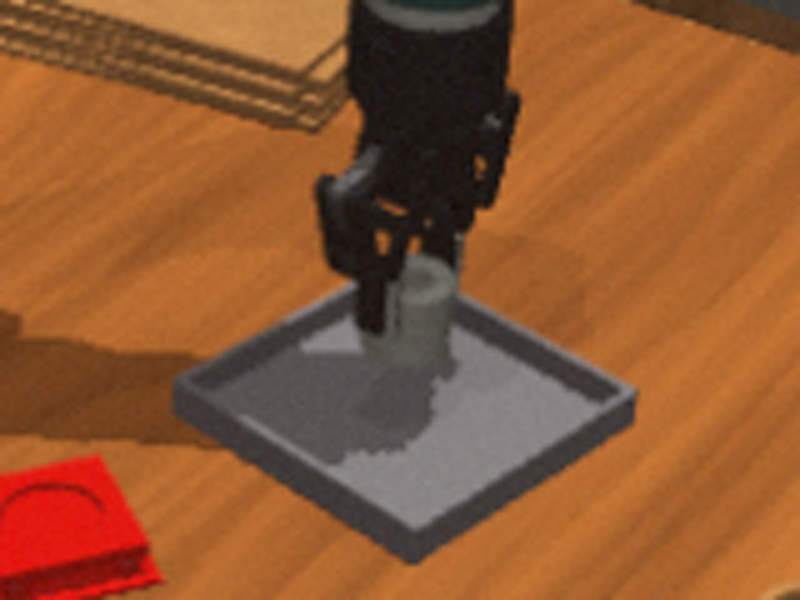

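Centred over the tray. Lowering by feel.

Call:
play_rows(
  targets=[
    {"slide":[0,0,22],"turn":[0,0,0],"hand":35},
    {"slide":[0,0,12],"turn":[0,0,0],"hand":35},
    {"slide":[0,0,3],"turn":[0,0,0],"hand":35},
    {"slide":[0,0,1],"turn":[0,0,0],"hand":35},
    {"slide":[0,0,1],"turn":[0,0,0],"hand":35},
  ],
)

```text
clock: 33.02
eef_pos: [410.8, 348.7, 24.0]
tool_rot: [-3.141, 0.001, -1.666]
force: [-0.3, -0.1, -5.0]
width: 44.5
```

Call:
play_rows(
  targets=[
    {"slide":[0,0,1],"turn":[0,0,0],"hand":35},
    {"slide":[0,0,1],"turn":[0,0,0],"hand":35},
  ],
)

```text
clock: 33.28
eef_pos: [410.5, 348.5, 21.7]
tool_rot: [-3.141, 0.0, -1.666]
force: [0.6, 0.3, -4.8]
width: 44.1
```

Call:
play_rows(
  targets=[
    {"slide":[0,0,1],"turn":[0,0,0],"hand":35},
    {"slide":[0,0,1],"turn":[0,0,0],"hand":35},
  ],
)

```text
clock: 33.52
eef_pos: [410.4, 348.4, 19.9]
tool_rot: [3.142, 0.0, -1.666]
force: [-2.5, -0.0, 8.5]
width: 44.1
```

Floor contact. Releasing and lifting.

Call:
play_rows(
  targets=[
    {"slide":[0,0,0],"turn":[0,0,0],"hand":55},
    {"slide":[0,0,0],"turn":[0,0,0],"hand":64},
    {"slide":[0,0,0],"turn":[0,0,0],"hand":64},
  ],
)

```text
clock: 33.9
eef_pos: [410.6, 348.5, 19.7]
tool_rot: [-3.141, 0.0, -1.667]
force: [-0.8, -0.7, 0.3]
width: 63.8
```

Call:
play_rows(
  targets=[
    {"slide":[0,0,-15],"turn":[0,0,0],"hand":64},
    {"slide":[0,0,-40],"turn":[0,0,0],"hand":64},
    {"slide":[0,0,-50],"turn":[0,0,0],"hand":64},
    {"slide":[0,0,-50],"turn":[0,0,0],"hand":64},
    {"slide":[0,0,0],"turn":[0,0,0],"hand":64},
  ],
)

```text
clock: 34.52
eef_pos: [412.7, 350.2, 179.3]
tool_rot: [-3.135, 0.007, -1.667]
force: [-0.2, 0.4, -0.4]
width: 64.0
```

Call:
play_rows(
  targets=[
    {"slide":[0,0,0],"turn":[0,0,0],"hand":64},
    {"slide":[0,0,0],"turn":[0,0,0],"hand":64},
    {"slide":[0,0,0],"turn":[0,0,0],"hand":64},
  ],
)

```text
clock: 34.9
eef_pos: [409.9, 347.9, 173.4]
tool_rot: [3.14, -0.002, -1.667]
force: [0.2, 0.1, 0.1]
width: 64.0
```

```bash
python3 -c "
from h import *
p,_=get_image('scene');cv2.imwrite('pics/fin_s.png',p);p,_=get_image('top');cv2.imwrite('pics/fin_t.png',p)
print(read_state()['clock'])"
```

```text
35.0
```

View pics/fin_s.png

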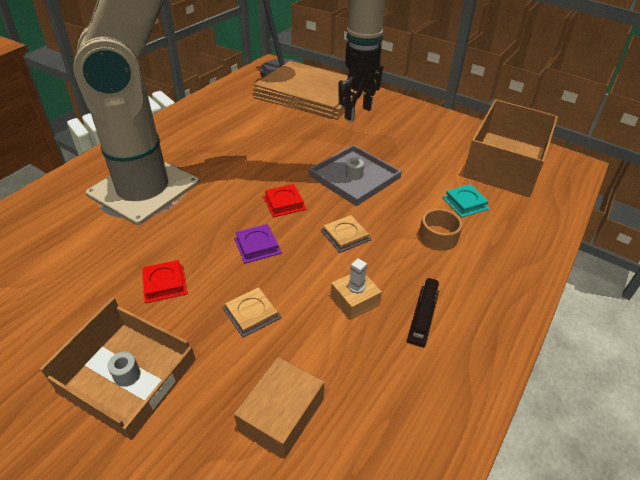

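View pics/fin_t.png

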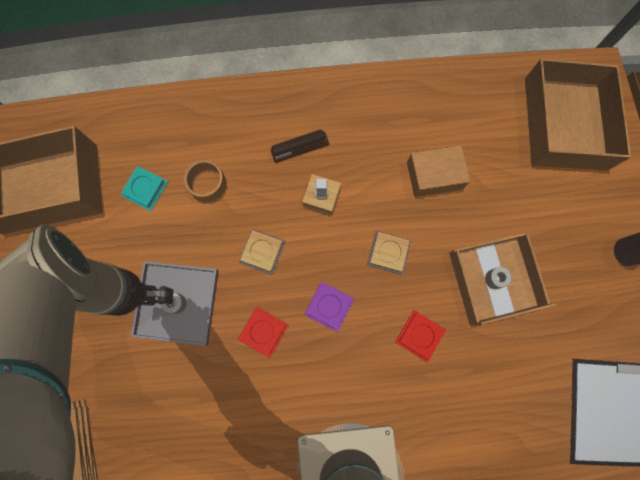

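The final views show bush B upright in the pick box (scene 124,367), bush A upright in the tray (scene 354,165), and the gauge home in its stand (scene 357,280). Everything else is where it was, and the gripper is clear.

```bash
python3 -c "
from cell import *
print(finish_job())"
```

```text
the job is handed in; nothing more can be done
None
```

The job is done and handed in at 35 s of the 72 s allowed; no verdict was reported.

- **Right-hand bush (about 480, -145):** the gauge went in about 34 mm until its flange lay on the bush. I then pressed its nest down about 5 mm. This is the passed bush, and it now stands upright in the pick box.
- **Left-hand bush (about 512, 147):** the gauge stopped about 22 mm deep, so this is the stepped one. Its nest also went down about 5 mm. It now stands upright in the grey tray.
- **Gauge:** it went back into its stand until the flange seated, at the same height (TCP z 62.4 mm) as at the start. Contact readings while trying the bushes stayed below about 9 N.

**Last checks:** the final pictures show both bushes standing, both nests empty and the gauge home. The tape roll, carton, stapler and look-alikes look unmoved, and the gripper is clear of everything.

**What did not go cleanly:**
- The first grip on the gauge was about 4 mm off-centre, so I opened and re-gripped before lifting it.
- The passed bush looked slightly tilted in the grip and met the box floor with about 20 N before release. It stood straight afterwards.
- I judged the nest depth from how far the arm moved and from pictures taken while pressing, not from a separate measurement of the boards.

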